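# Weight the mirror stand, draw its leg out to the mark and cam it shut

### The arm

A 6-joint arm with a two-finger parallel gripper is mounted at the origin on the work surface. World frame = base frame: x ahead of the robot, y to its left, z up, the work surface at z = 0. Lengths are in m, angles in rad, forces in N, time in s.
With the tool pointing down it reaches from about 0.35 to 0.975 m from the base axis. Payload 4.9 kg.
Tool frame: the origin (TCP) lies midway between the tips of the shut fingers; the grasp point (between the pads) lies 19 mm behind it (manip.pinch_z is the x of the grasp point in the tool frame, in m); x points along the fingers, y is the direction in which the jaws open and shut, and the axes are right-handed (so a half turn about x gives the same grasp; the last joint's range is limited). The gripper opens to 85 mm and grips with 20 to 120 N. Pads are 22 mm wide; open, the fingers measure 114 mm over their backs; the gripper's body (76 mm by 85 mm) begins 54 mm behind the grasp point. The pads swing forward as they close: fully open they stand 13 mm farther back than shut.
Start: joints at [-0.119, 0.053, 1.613, -0, 1.476, -0.119], TCP at [0.625, 0, 0.231] pointing down, gripper open.
Joint ranges: [-3.01, 3.01], [-1.01, 2.22], [0.06, 2.58], [-1.02, 4.17], [0.09, 2.62], [-3.14, 3.14]. Speed limits (rad/s): [2.57, 2.57, 3.14, 3.14, 3.14, 3.14].

### API

Orientations are given as a unit quaternion [w, x, y, z].
In Python, from plant import sensors, cams, workorder, manip gives the robot as it stands.
- The arm moves only by the tool drive_tool, never from a script. Its argument "series" is a list of rows, each an object of numbers: "x", "y", "z": the shift along the tool's x, y, z in units of 25 mm (1.0 is 25 mm); "ax", "ay", "az": the turn, a rotation vector about the tool's x, y, z in units of 5 degrees (1.0 is 5 degrees). A call has 1 to 5 rows; each row is the pose to reach, as a shift and turn from the pose commanded when the call began, along the tool's axes at that moment; what a row does not reach only later rows make up. A row lasts 1/12 s, in which the tool goes at most 41.7 mm and 7.16 degrees, less where a joint would pass 70% of its speed; a pose out of reach is approached as far as the arm can. A call with a gripper value outside its range is refused whole. "hand" is the opening, from 0 (shut) to 1 (fully open), set as the call begins (left out, the last holds). The fingers move at their own pace and stop on an object; the grip force is fixed at half the most. Time passes only in rows, so rows that repeat a pose let the fingers close. It gives the time, the measured TCP pose, the force and the opening at its end, in the units of the state.
- sensors.state(): the state, without advancing time (a new reading comes with each control period).
- cams.grab_frame(name): name is "scene" or "side" or "wrist"; returns a dict with "img" (420x560x3 uint8, blue, green, red), "camera_matrix" (3x3 intrinsics, pixels), "cam_to_world" (4x4, takes a point from camera to world coordinates). Camera axes: x right, y down, z forward; pixel columns grow to the right and rows downward; lengths in m; the calibration is good to about 2 mm. The wrist camera is an equidistant fisheye: a pixel r from the principal point sees the ray r / f radians off the axis. A picture is of the moment at which its call begins. There is no depth.
- workorder.job_done(): hands the job in, once; it reports no verdict.
The state is a dict: "time": time; "joint_pos": joint angles; "joint_vel": joint speeds; "joint_efforts": joint torques, N m; "tool_pos": TCP position; "tool_rot": TCP orientation; "contact_force": force on the tool from outside, world axes, zero at the start; "ft_torque": the same for the moment, N m; "gripper_width": opening from 0.0 (shut) to 1.0 (fully open).
Only numpy, scipy, OpenCV 4.12 (cv2) and the standard library are available. Lean on these libraries where they do the work, as an engineer would, in place of code of your own. Each camera call takes 0.05 s, during which the arm holds its last target.

### The job

Thread the loose steel ring weight over the short post at the rear of the mirror stand and leave it sitting flat on the board. Then draw the spring-loaded mirror leg out by its crossbar until the bar lines up with the upright mark fin, and, while holding it there, slide the blade-shaped cam lever outwards to its stop. Finish while still holding the leg at the mark, the lever fully closed: do not let go, and leave the two glasses, the cup and the pill organiser alone.

Things in the scene. Friction and masses are not known exactly. Their poses are not given: they have to be found in the camera images.
- stand: Mirror stand fixed to the ledge: bamboo board 310 x 140 mm, 12 mm thick. Origin: on the ledge, mid-width; the board spans x -130..+180, y -70..+70 mm from it. Its +x is the way the leg slides out (towards the mirror), +y the way the lever closes, z up. Two rails along x at y = -21 and +21 mm, tops 24 mm above the ledge. The plain post stands at the rear, x = -95 mm, y = 0.
- post_foot (a point): Foot of the post, on the board's top face, 12 mm above the ledge. The post is 14 mm thick (a 24 mm wide, 2 mm high foot flange lies under it) with a tapered tip; the weight sits on that flange.
- post_tip (a point): Tip of the post, 46 mm above the board (58 mm above the ledge).
- weight: Loose stainless-steel ring weight, about 0.4 kg: 50 mm outside diameter, 20 mm hole, 30 mm high, standing flat on the ledge. Origin: centre of its underside; z is its axis. Grip it across its outside.
- leg: The sliding leg: flat strip in the rails, one 12 mm thick upright stem, the crossbar on the stem, and 118 mm ahead (+x) of the bar a round tilted mirror, 94 mm wide, top 127 mm above the ledge and 98 mm from the bar. Origin: centre of the crossbar; axes as the stand's. At rest it is at stand x = 60 mm; slides out 110 mm. A spring pulls it home, 4 N rising to 5.5 N, also with the lever closed.
- bar_mid (a point): Centre of the crossbar (the leg's origin), 70 mm above the ledge: a round steel bar 12 mm thick, 112 mm long along y, underside 64 mm above the ledge, above the stem. Fingers coming from above can straddle or hook it anywhere along its length (the stem is no thicker than the bar) and slide along it.
- mark: The length mark: upright steel fin 6 mm wide (x), 8 mm thick (y), 60 mm high on the board's -y edge, stand y = -63 mm, just past the crossbar's end. Its stand x varies from 105 to 150 mm; the leg is at the mark when the crossbar's centre line and the fin have the same stand x. Origin: centre of its foot on the board; axes as the stand's.
- lever (a joint): Sliding cam lever on the stand, in m: 0 open, 0.028 fully closed against its stop; it may start up to 6 mm closed. It moves along the stand's +y, takes about 1.5 N to slide, stays where it is left.
- lever_face (a point): Middle of the lever's pushing face (looks to stand -y), 43 mm above the ledge. The lever is an upright dark steel blade 100 mm long (stand x 78 to 178 mm), 6 mm thick, 26 to 60 mm above the ledge, passing under the crossbar. Face at stand y = +10 mm when open, +38 mm closed. Fingertips reaching below the bar and sliding along it to +y push it.
- glass_a: Small clear glass, 48 mm wide, 58 mm high, on the bamboo tray; leave alone. Origin: centre of its underside.
- glass_b: The other glass, the same.
- cup: White ceramic toothbrush cup, 72 mm wide, 100 mm high; leave alone. Origin: centre of its underside.
- pills: White pill organiser with a row of seven shut lids, 36 x 160 x 26 mm; leave alone. Origin: centre of its underside.
Not all that is in view belongs to the job. There is more than one size of the weight; the job needs the larger.

How it is judged:
On the way, in this order (a step that is already met when the one before it is completed fails the run):
1. the ring weight sits flat on the board, over the post, let go (horizontal distance between weight and post_foot below 0.006 m and z of weight in the frame of stand below 0.016 m and angle between weight's own z axis and vertical below 0.1 rad and contact force between the fingers and weight below 0.1 N), for 0.2 s.
2. the fingers hold the leg at the mark, the lever still open (x of mark in the frame of leg between -0.005 and 0.005 m and contact force between the fingers and leg above 1 N and value of joint lever below 0.012 m), for 0.2 s.
3. the lever is slid closed with the leg still held at the mark (x of mark in the frame of leg between -0.005 and 0.005 m and contact force between the fingers and leg above 1 N and value of joint lever above 0.024 m), for 0.2 s.
At the end, for the whole second after the job is handed in: The weight rests upright over the post (6 mm off axis, 4 mm off the board at most), not touched by the fingers; the lever is at least 24 of its 28 mm closed; the fingers still bear on the leg with over 1 N and keep the crossbar within 5 mm of the mark along the stand, at rest (all of step 1 and all of step 3 and linear speed of leg below 0.02 m/s); the arm keeps its last pose, push and grip.
It fails at once if the lever is slid with the leg more than 9 mm away from the mark (value of joint lever above 0.014 m and (x of mark in the frame of leg above 0.009 m or x of mark in the frame of leg below -0.009 m)).
It fails at once if the glass_a is pushed away or tipped (distance of glass_a from where it was at the start of the episode above 0.02 m or angle between glass_a's own z axis and vertical above 0.3 rad).
It fails at once if the glass_b is pushed away or tipped (distance of glass_b from where it was at the start of the episode above 0.02 m or angle between glass_b's own z axis and vertical above 0.3 rad).
It fails at once if the cup is pushed away or tipped (distance of cup from where it was at the start of the episode above 0.02 m or angle between cup's own z axis and vertical above 0.3 rad).
It fails at once if the pills is pushed away or tipped (distance of pills from where it was at the start of the episode above 0.02 m or angle between pills's own z axis and vertical above 0.3 rad).
It also fails if it takes over 51 s, if anything falls off the work surface, if the arm or the gripper's body presses on something with over 40 N, if the wrist force passes 120 N, or if a joint passes its speed limit or range.

## Working session

There is one attempt and no reset: what is moved stays moved. The work goes in short steps, Python scripts to look and compute and a tool call to move; the robot and the scene stay as the last step left them, time stands still between calls to the robot, and variables do not carry over. Pictures are saved under pics/ and viewed, and the job is handed in when it is done.

Besides the shell and the picture viewer there is one more tool, called after ">>>" as a command line: name --argument value ..., lists and objects as JSON in quotes. drive_tool: Moves the arm, as the interface text tells. Its arguments: {"type":"object","properties":{"series":{"type":"array","items":{"type":"object","properties":{"x":{"type":"number"},"y":{"type":"number"},"z":{"type":"number"},"ax":{"type":"number"},"ay":{"type":"number"},"az":{"type":"number"}}}},"hand":{"type":"number"}},"required":["series"]}

```bash
ls; mkdir -p pics
python3 - <<'E'
from plant import sensors, cams, workorder, manip
import cv2
print(sensors.state()); print(manip.pinch_z)
for n in ("scene","side","wrist"):
    f=cams.grab_frame(n); cv2.imwrite(f"pics/{n}0.png",f["img"]); print(n,f["camera_matrix"].tolist(),f["cam_to_world"].round(4).tolist())
E
```

```text
pics
{'time': 0.0, 'joint_pos': array([-1.18973615e-01,  5.33435228e-02,  1.61429387e+00, -1.97915065e-05,
        1.47601068e+00, -1.18985650e-01]), 'joint_vel': array([ 0.00048525,  0.00065562,  0.00010072, -0.00032287, -0.00186113,
       -0.00238013]), 'joint_efforts': array([ 2.70554956e-04, -3.93670499e+01, -3.70175600e+01, -1.62778279e-04,
        6.93513779e-03, -6.06393527e-06]), 'tool_pos': array([6.24373492e-01, 8.62518707e-05, 2.30071373e-01]), 'tool_rot': array([ 0.49943631,  0.49954155,  0.50057013, -0.50045096]), 'contact_force': array([ 0.42157135,  0.34481794, -0.30993521]), 'ft_torque': array([-0.03031956, -0.02578569, -0.03844428]), 'gripper_width': 1.0023346401214166}
-0.0187
scene [[431.23032417450617, 0.0, 283.27584165780183], [0.0, 431.23032417450617, 211.95402606093285], [0.0, 0.0, 1.0]] [[-0.3849, 0.6049, -0.6971, 1.3736], [0.9229, 0.2543, -0.289, 0.2748], [0.0025, -0.7546, -0.6562, 0.8958], [0.0, 0.0, 0.0, 1.0]]
side [[423.9422720649908, 0.0, 280.65539495684914], [0.0, 423.9422720649908, 212.00329681025121], [0.0, 0.0, 1.0]] [[-0.9552, -0.1579, 0.2504, 0.2387], [-0.2959, 0.5338, -0.7921, 0.7955], [-0.0086, -0.8307, -0.5566, 0.6659], [0.0, 0.0, 0.0, 1.0]]
wrist [[325.19226210127806, 0.0, 279.8768900169923], [0.0, 325.19226210127806, 208.10574561084795], [0.0, 0.0, 1.0]] [[1.0, 0.0025, -0.0013, 0.6241], [0.002, -0.9477, -0.3193, 0.0825], [-0.0021, 0.3193, -0.9477, 0.3739], [0.0, 0.0, 0.0, 1.0]]
```

View pics/scene0.png

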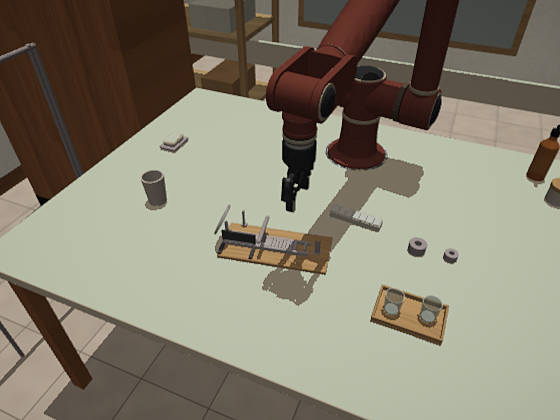

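View pics/side0.png

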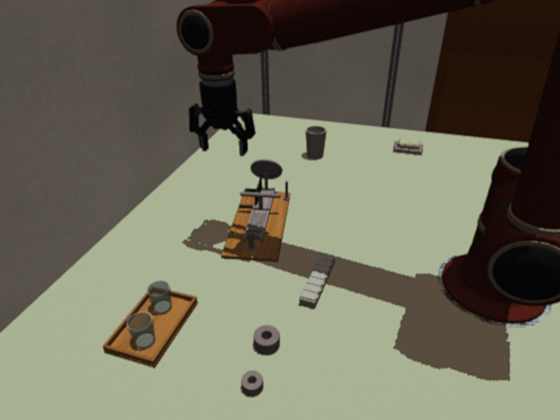

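View pics/wrist0.png

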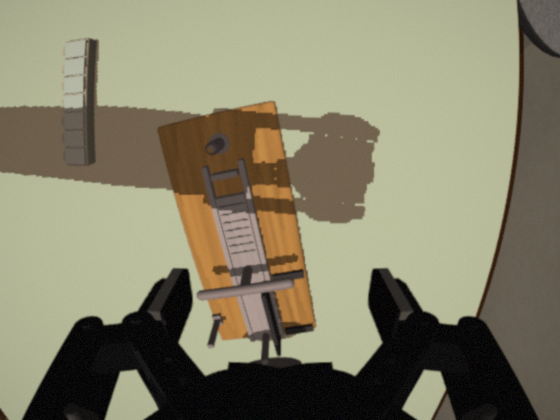

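The wrist view shows the stand, with its post at (216,145), the bar from (200,295) to (292,285) and the fin at about (215,330). The large ring is at (418,246) in scene and (266,338) in side. Next I'll zoom in.

```bash
cat > h.py <<'E'
import numpy as np, cv2
from scipy.spatial.transform import Rotation as R
from plant import sensors, cams, workorder, manip
def grab(n,save=None):
    f=cams.grab_frame(n); f["name"]=n
    if save: cv2.imwrite(f"pics/{save}.png",f["img"]); np.savez(f"pics/{save}.npz",**f)
    return f
def load(s):
    d=np.load(f"pics/{s}.npz"); return {k:d[k] for k in d.files}
def ray(f,u,v):
    K=f["camera_matrix"];T=f["cam_to_world"]
    a=(u-K[0,2])/K[0,0]; b=(v-K[1,2])/K[1,1]
    if str(f["name"])=="wrist":
        r=np.hypot(a,b); d=np.array([np.sin(r)*a/max(r,1e-9),np.sin(r)*b/max(r,1e-9),np.cos(r)])
    else: d=np.array([a,b,1.])
    d/=np.linalg.norm(d); return T[:3,3],T[:3,:3]@d
def onz(f,u,v,z):
    o,d=ray(f,u,v); return o+d*(z-o[2])/d[2]
def proj(f,p):
    K=f["camera_matrix"];T=f["cam_to_world"]
    c=T[:3,:3].T@(np.asarray(p)-T[:3,3])
    if str(f["name"])=="wrist":
        r=np.arctan2(np.hypot(c[0],c[1]),c[2]); s=r/max(np.hypot(c[0],c[1]),1e-9)
        return np.array([K[0,2]+K[0,0]*c[0]*s,K[1,2]+K[1,1]*c[1]*s])
    return np.array([K[0,2]+K[0,0]*c[0]/c[2],K[1,2]+K[1,1]*c[1]/c[2]])
def crop(f,x0,y0,w,h,s,name):
    cv2.imwrite(f"pics/{name}.png",cv2.resize(f["img"][y0:y0+h,x0:x0+w],None,fx=s,fy=s,interpolation=cv2.INTER_CUBIC))
E
python3 - <<'E'
from h import *
s=grab("scene","s1");d=grab("side","d1");w=grab("wrist","w1")
crop(s,400,230,70,45,10,"c_s"); crop(d,230,315,70,85,7,"c_d"); crop(w,140,90,190,260,2.3,"c_w")
# ring: dark-ish pixels vs table
for f,(x0,y0,x1,y1) in ((s,(400,230,470,270)),(d,(235,318,290,400))):
    im=f["img"][y0:y1,x0:x1].astype(int)
    m=((im[...,1]-im[...,2]<8)|(im.sum(2)<300)).astype(np.uint8)
    n,l,st,c=cv2.connectedComponentsWithStats(m)
    for i in range(1,n):
        if st[i,4]>20: print(st[i]+[x0,y0,0,0,0],c[i]+[x0,y0], onz(f,*(c[i]+[x0,y0]),0.015).round(4))
hsv=cv2.cvtColor(w["img"],cv2.COLOR_BGR2HSV)
m=cv2.inRange(hsv,(8,110,40),(25,255,255)); m[350:]=0
cs,_=cv2.findContours(m,0,1); c=max(cs,key=cv2.contourArea)
h=cv2.convexHull(c); q=cv2.approxPolyDP(h,6,True)[:,0]; print(q.tolist(),[onz(w,*p,0.012).round(4).tolist() for p in q])
E
```

```text
[ 400  230   70   40 2799] [434.49124687 249.49803501] [0.4214 0.3442 0.015 ]
[251 324  30  33 765] [265.83006536 339.85359477] [0.4292 0.2946 0.015 ]
[240 369  24  29 555] [251.55135135 383.27747748] [0.4228 0.3895 0.015 ]
[[159, 127], [274, 103], [314, 326], [283, 329], [203, 288]] [[0.4839, 0.0591, 0.012], [0.6174, 0.0818, 0.012], [0.6728, -0.2158, 0.012], [0.6289, -0.2208, 0.012], [0.5213, -0.1529, 0.012]]
```

View pics/c_w.png

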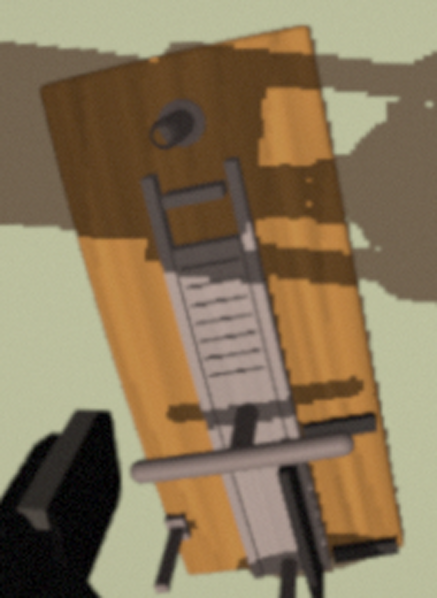

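View pics/c_s.png

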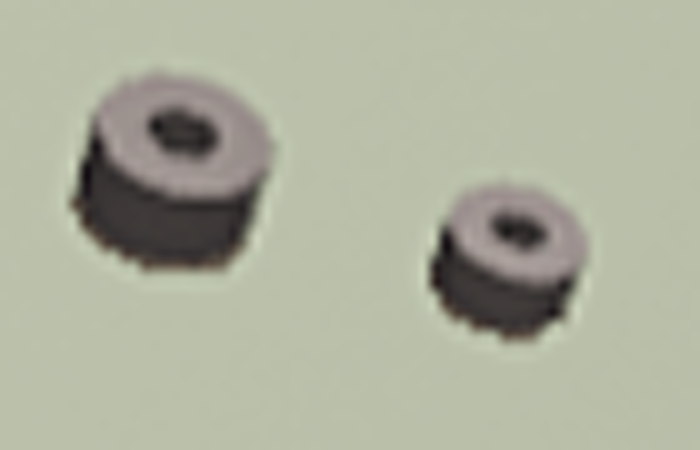

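View pics/c_d.png

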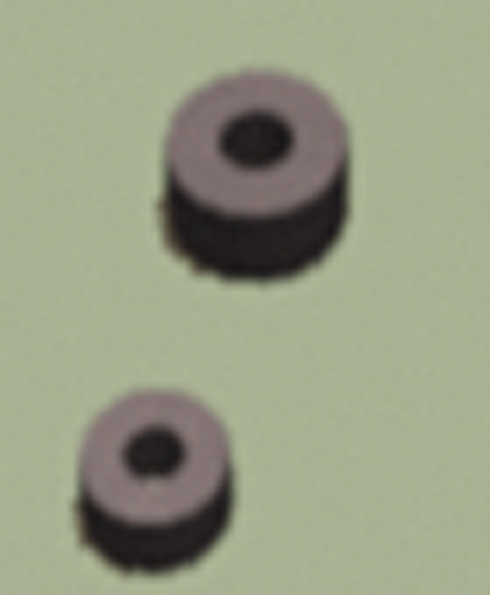

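The larger ring's top is centred at about (418,243) in scene and (266.4,335) in side. In the wrist view the bar, post and fin are clear.

```bash
cat > fit.py <<'E'
from h import *
from scipy.optimize import least_squares
s,d,w=load("s1"),load("d1"),load("w1")
cs=lambda u,v:((u+.5)/10-.5+400,(v+.5)/10-.5+230)
cd=lambda u,v:((u+.5)/7-.5+230,(v+.5)/7-.5+315)
cw=lambda u,v:((u+.5)/2.3-.5+140,(v+.5)/2.3-.5+90)
print("ring",onz(s,*cs(182,133),.03),onz(d,*cd(257,141),.03))
pts=[((-130,-70,12),cw(41,88)),((-130,70,12),cw(309,27)),((180,70,12),cw(401,546)),((-95,0,14),cw(181,123)),((-95,0,58),cw(162,134)),
((60,-56,70),cw(139,472)),((60,56,70),cw(348,445))]
def tr(p,q):
    c,s_=np.cos(p[2]),np.sin(p[2]); x,y,z=np.array(q)/1000.
    return np.array([p[0]+c*x-s_*y,p[1]+s_*x+c*y,z])
def res(p): return np.concatenate([proj(w,tr(p,q))-u for q,u in pts])
r=least_squares(res,[0.57,-.06,-1.4]); print(r.x,np.degrees(r.x[2])); print(r.fun.reshape(-1,2).round(1).tolist())
P=r.x
for n,q in (("post",(-95,0,12)),("bar",(60,0,70))): print(n,tr(P,q))
# fin foot & top
for u,z in ((cw(178,520),.012+0.06),(cw(163,588),.072),(cw(178,520),.072)):
    g=onz(w,*u,z)[:2]-P[:2]; c,s_=np.cos(P[2]),np.sin(P[2]); print("fin stand",u,(c*g[0]+s_*g[1])*1e3,(-s_*g[0]+c*g[1])*1e3)
for x in range(100,160,10): print(x,proj(w,tr(P,(x,-63,72))).round(1),proj(w,tr(P,(x,-63,12))).round(1), "crop",((proj(w,tr(P,(x,-63,72)))-[140,90])*2.3).round(), ((proj(w,tr(P,(x,-63,12)))-[140,90])*2.3).round())
# overlay check
for f,n in ((s,"s"),(d,"d")):
    for q in [p[0] for p in pts]+[(180,-70,12)]: print(n,q,proj(f,tr(P,q)).round(1))
E
python3 fit.py
python3 - <<'E'
from h import *
s,d=load("s1"),load("d1")
crop(s,205,195,140,85,5.5,"c_s2"); crop(d,215,150,90,115,5,"c_d2")
E
```

```text
ring [0.42925616 0.29562171 0.03      ] [0.42789293 0.29458271 0.03      ]
[ 0.57285706 -0.05622061 -1.38657552] -79.44492519643394
[[-1.4, -0.5], [0.4, -0.8], [1.1, 1.3], [0.5, 0.5], [0.7, 1.4], [-3.7, 0.2], [2.3, -1.3]]
post [0.5554549  0.03717192 0.012     ]
bar [ 0.58384789 -0.11520536  0.07      ]
fin stand (217.10869565217394, 315.804347826087) 90.73221456755523 -39.22994802861125
fin stand (210.58695652173913, 345.3695652173913) 136.31362050948476 -61.386451739905795
fin stand (217.10869565217394, 315.804347826087) 90.73221456755523 -39.22994802861125
100 [200.6 323.6] [209.7 296.3] crop [139. 537.] [160. 475.]
110 [203.1 329.9] [211.7 302.3] crop [145. 552.] [165. 488.]
120 [205.5 336. ] [213.7 308.1] crop [151. 566.] [170. 502.]
130 [207.9 341.8] [215.7 313.7] crop [156. 579.] [174. 514.]
140 [210.2 347.5] [217.7 319.2] crop [162. 592.] [179. 527.]
150 [212.5 353.1] [219.6 324.6] crop [167. 605.] [183. 540.]
s (-130, -70, 12) [331.8 236.4]
s (-130, 70, 12) [325.2 271.9]
s (180, 70, 12) [215.5 254.1]
s (-95, 0, 14) [316.4 251. ]
s (-95, 0, 58) [317.2 239.9]
s (60, -56, 70) [267.3 215.5]
s (60, 56, 70) [257.4 242.4]
s (180, -70, 12) [230.5 221.3]
d (-130, -70, 12) [277.7 259. ]
d (-130, 70, 12) [220. 255.]
d (180, 70, 12) [244.1 189.5]
d (-95, 0, 14) [251.1 247.3]
d (-95, 0, 58) [250.3 232.9]
d (60, -56, 70) [280.8 196.2]
d (60, 56, 70) [239.7 193.9]
d (180, -70, 12) [290.3 191.9]
```

View pics/c_s2.png

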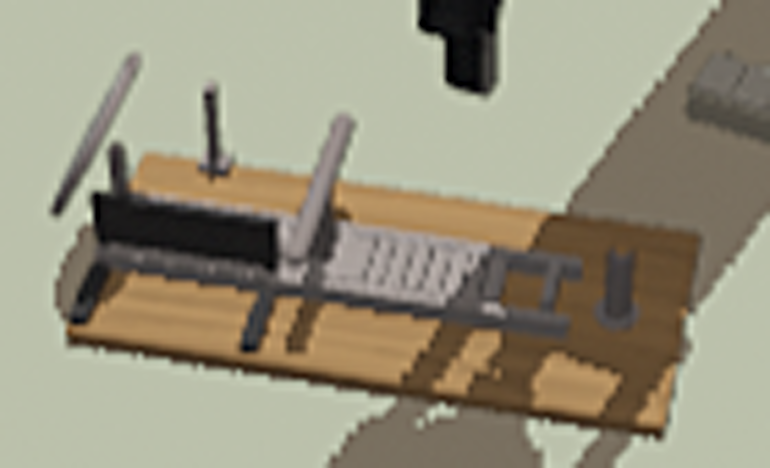

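View pics/c_d2.png

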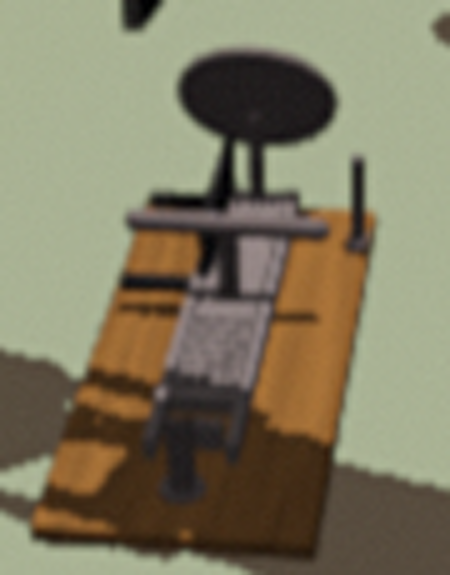

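Run:
```python
from h import *
st=sensors.state(); q=st["tool_rot"]; M=R.from_quat([q[1],q[2],q[3],q[0]]).as_matrix(); print(M.round(3))
w=load("w1"); print("pills",[onz(w,*p,.026).round(3) for p in ((66,40),(98,40),(95,164),(64,164))])
g=np.array([.4286,.2951,.15]); print((M.T@(g-st["tool_pos"])/.025).round(2))
```

```text
[[-0.001  1.     0.   ]
 [ 0.     0.    -1.   ]
 [-1.    -0.001 -0.   ]]
pills [array([0.363, 0.18 , 0.026]), array([0.412, 0.171, 0.026]), array([0.399, 0.021, 0.026]), array([0.349, 0.024, 0.026])]
[  3.24  -7.84 -11.8 ]
```

>>> drive_tool --series '[{"x":0.4,"y":-0.9,"z":-1.3},{"x":0.8,"y":-1.8,"z":-2.7},{"x":1.2,"y":-2.7,"z":-4.1},{"x":1.6,"y":-3.6,"z":-5.5},{"x":2,"y":-4.5,"z":-6.8}]' --hand 1

```text
schema error: expected keys x, y, z, ax, ay, az
```

>>> drive_tool --series '[{"x":0.4,"y":-0.9,"z":-1.3},{"x":0.8,"y":-1.8,"z":-2.7},{"x":1.2,"y":-2.7,"z":-4.1},{"x":1.24,"y":-3.34,"z":-5},{"x":1.24,"y":-3.34,"z":-5}]'

```text
schema error: expected keys x, y, z, ax, ay, az
```

Run:
```python
from h import *
w=grab("wrist","w2"); st=sensors.state(); print(st["time"],st["tool_pos"],st["tool_rot"],st["contact_force"])
```

```text
0.35 [6.24829368e-01 2.78894332e-05 2.31008061e-01] [ 0.49987084  0.49987764  0.50013539 -0.50011607] [-0.29138711 -0.02994591  0.27882531]
```

View pics/w2.png

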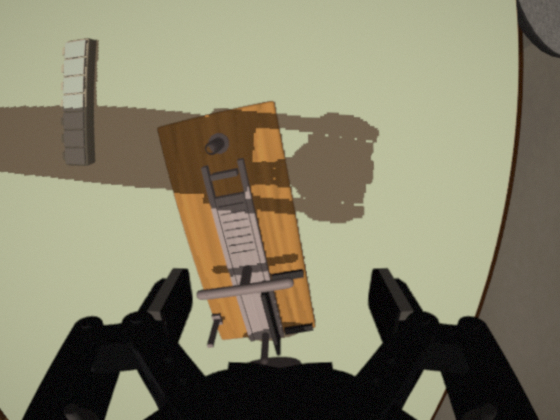

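All six keys are required, and nothing has moved yet.

>>> drive_tool --series '[{"x":0.4,"y":-0.9,"z":-1.3,"ax":0,"ay":0,"az":0},{"x":0.8,"y":-1.8,"z":-2.7,"ax":0,"ay":0,"az":0},{"x":1.2,"y":-2.7,"z":-4.1,"ax":0,"ay":0,"az":0},{"x":1.6,"y":-3.6,"z":-5.5,"ax":0,"ay":0,"az":0},{"x":2,"y":-4.5,"z":-6.8,"ax":0,"ay":0,"az":0}]' --hand 1

```text
time: 0.77
tool_pos: [0.5128, 0.1693, 0.1817]
tool_rot: [0.5, 0.5, 0.5, -0.5]
contact_force: [1.5, 0.8, -0.0]
gripper_width: 1.003
```

>>> drive_tool --series '[{"x":0.4,"y":-0.9,"z":-1.3,"ax":0,"ay":0,"az":0},{"x":0.8,"y":-1.8,"z":-2.7,"ax":0,"ay":0,"az":0},{"x":1.2,"y":-2.7,"z":-4.1,"ax":0,"ay":0,"az":0},{"x":1.24,"y":-3.34,"z":-5,"ax":0,"ay":0,"az":0},{"x":1.24,"y":-3.34,"z":-5,"ax":0,"ay":0,"az":0}]'

```text
time: 1.18
tool_pos: [0.4266, 0.2963, 0.1497]
tool_rot: [0.5, 0.498, 0.502, -0.499]
contact_force: [-0.1, 0.8, 0.3]
gripper_width: 1.0
```

Run:
```python
from h import *
w=grab("wrist","w3"); st=sensors.state(); print(st["time"],st["tool_pos"],st["tool_rot"],st["contact_force"])
```

```text
1.2333 [0.42841971 0.29476795 0.15034158] [ 0.50096978  0.49853958  0.50131329 -0.49917186] [ 0.71535594 -0.05907149  0.42120924]
```

View pics/w3.png

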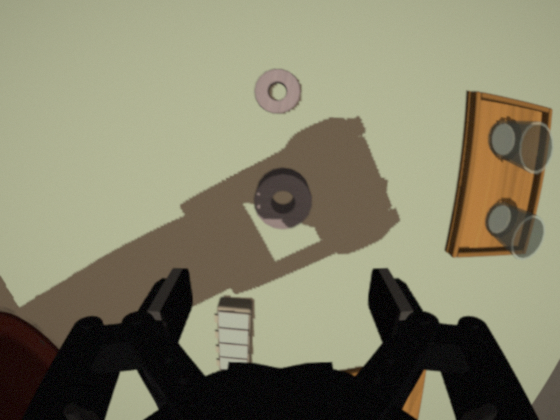

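The ring's top face is at about (283,198), between the fingers, and the small ring is at (278,91). I'll refine the ring centre.

Run:
```python
from h import *
w=load("w3"); crop(w,240,155,90,90,7,"c_w3")
print([onz(w,*p,.03).round(4) for p in ((283,198),(283,230),(250,198))], proj(w,(.4286,.2951,.03)))
```

```text
[array([0.4284, 0.2991, 0.03  ]), array([0.4287, 0.2698, 0.03  ]), array([0.4004, 0.2988, 0.03  ])] [283.16793959 202.45764141]
```

View pics/c_w3.png

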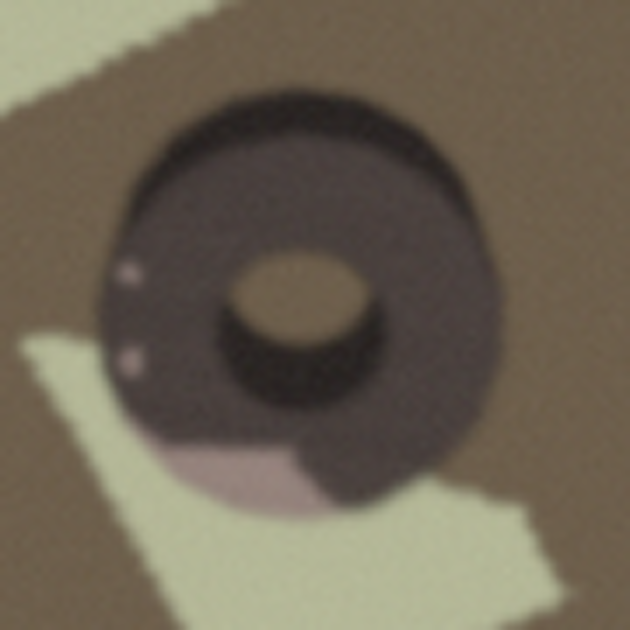

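The ring's top centre is at (282.6,201.2), which is world (0.428,0.296). I'll descend over it.

>>> drive_tool --series '[{"x":1.3,"y":0,"z":-0.05,"ax":0,"ay":0,"az":0},{"x":2.6,"y":0,"z":-0.05,"ax":0,"ay":0,"az":0},{"x":3.9,"y":0,"z":-0.05,"ax":0,"ay":0,"az":0},{"x":4.8,"y":0,"z":-0.05,"ax":0,"ay":0,"az":0},{"x":5.2,"y":0,"z":-0.05,"ax":0,"ay":0,"az":0}]'

```text
time: 1.65
tool_pos: [0.4286, 0.2923, 0.0173]
tool_rot: [-0.499, -0.498, -0.5, 0.502]
contact_force: [-0.2, 0.5, -0.4]
gripper_width: 1.002
```

>>> drive_tool --series '[{"x":0.3,"y":0,"z":0,"ax":0,"ay":0,"az":0},{"x":0.6,"y":0,"z":0,"ax":0,"ay":0,"az":0},{"x":0.6,"y":0,"z":0,"ax":0,"ay":0,"az":0}]'

```text
time: 1.9
tool_pos: [0.4308, 0.294, 0.0058]
tool_rot: [0.5, 0.5, 0.5, -0.5]
contact_force: [-0.5, -0.2, -0.3]
gripper_width: 1.001
```

>>> drive_tool --series '[{"x":0,"y":0,"z":0,"ax":0,"ay":0,"az":0},{"x":0,"y":0,"z":0,"ax":0,"ay":0,"az":0},{"x":0,"y":0,"z":0,"ax":0,"ay":0,"az":0},{"x":0,"y":0,"z":0,"ax":0,"ay":0,"az":0},{"x":0,"y":0,"z":0,"ax":0,"ay":0,"az":0}]' --hand 0

```text
time: 2.32
tool_pos: [0.4312, 0.2949, 0.0078]
tool_rot: [0.5, 0.501, 0.5, -0.499]
contact_force: [-1.4, -0.8, 6.8]
gripper_width: 0.564
```

>>> drive_tool --series '[{"x":0,"y":0,"z":0,"ax":0,"ay":0,"az":0},{"x":0,"y":0,"z":0,"ax":0,"ay":0,"az":0},{"x":0,"y":0,"z":0,"ax":0,"ay":0,"az":0},{"x":0,"y":0,"z":0,"ax":0,"ay":0,"az":0}]'

```text
time: 2.65
tool_pos: [0.4313, 0.2949, 0.0078]
tool_rot: [0.5, 0.501, 0.5, -0.499]
contact_force: [-1.6, -0.4, 6.1]
gripper_width: 0.563
```

>>> drive_tool --series '[{"x":-0.5,"y":0,"z":0,"ax":0,"ay":0,"az":0},{"x":-1.5,"y":0,"z":0,"ax":0,"ay":0,"az":0},{"x":-2.7,"y":0,"z":0,"ax":0,"ay":0,"az":0},{"x":-3.6,"y":0,"z":0,"ax":0,"ay":0,"az":0},{"x":-4,"y":0,"z":0,"ax":0,"ay":0,"az":0}]'

```text
time: 3.07
tool_pos: [0.4319, 0.2951, 0.1099]
tool_rot: [0.501, 0.502, 0.499, -0.498]
contact_force: [1.1, 0.8, -4.0]
gripper_width: 0.562
```

Run:
```python
from h import *
w=grab("wrist","w4"); d=grab("side","d4"); crop(d,200,220,160,150,5,"c_d4")
for i in range(4):
  st=sensors.state(); print(st["time"],st["tool_pos"],st["tool_rot"],st["contact_force"]); cams.grab_frame("side")
```

```text
3.1667 [0.43165068 0.29495806 0.108405  ] [ 0.50062153  0.5016128   0.49945049 -0.49830904] [ 0.71739904  0.65581624 -4.74381088]
3.2167 [0.43035335 0.29428391 0.10615554] [ 0.50014782  0.50030207  0.49988699 -0.49966288] [-0.36072828  0.14081529 -4.33551443]
3.2667 [0.42939076 0.2937805  0.1046065 ] [-0.4998016  -0.49929077 -0.50022932  0.50067726] [-0.95442672  0.0755746  -4.44506725]
3.3167 [0.42886492 0.29353685 0.1037048 ] [-0.49958066 -0.49869956 -0.50043813  0.50127796] [ 0.14446847 -0.68603808 -4.84577825]
```

View pics/w4.png

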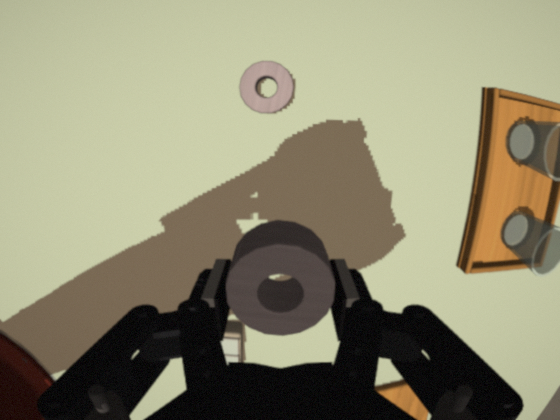

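View pics/c_d4.png

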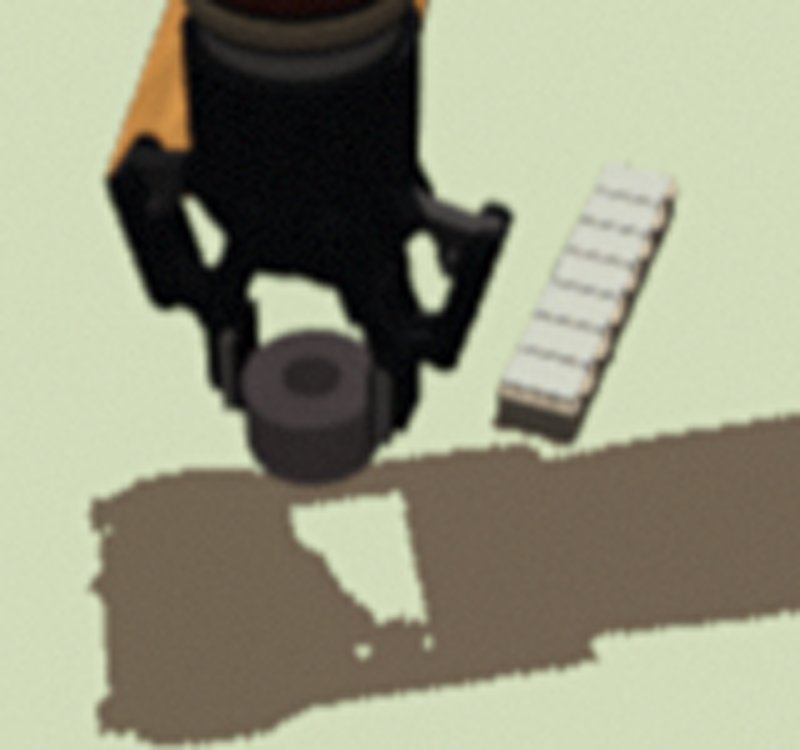

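The ring is held level between the pads, with its top centre at about (280,284) in the wrist view. Next I'll work out its offset from the tool and refine the post.

Run:
```python
from h import *
w=load("w4"); st=sensors.state(); print(st["time"],st["tool_pos"])
im=w["img"]; crop(w,215,210,130,135,5,"c_w4")
print("cam",w["cam_to_world"][:3,3], load("w3")["cam_to_world"][:3,3], load("w1")["cam_to_world"][:3,3])
print("top z .132/.130:",onz(w,280,286,.132),onz(w,280,286,.130))
s,d,w1=load("s1"),load("d1"),load("w1")
cw=lambda u,v:((u+.5)/2.3-.5+140,(v+.5)/2.3-.5+90)
print("tip w",onz(w1,*cw(160,135),.058),"foot w",onz(w1,*cw(182,123),.014))
print("s tip,foot",onz(s,205+622/5.5,195+250/5.5,.058),onz(s,205+618/5.5,195+310/5.5,.014))
print("d foot",onz(d,215+184/5,150+488/5,.014))
crop(w1,190,120,60,50,12,"c_post"); crop(s,300,230,36,36,16,"c_posts"); crop(d,235,220,36,36,16,"c_postd")
```

```text
3.3667 [0.42872513 0.2934473  0.10339743]
cam [0.43056742 0.377208   0.25386046] [0.42603388 0.37864421 0.29344853] [0.62425717 0.08249597 0.37442548]
top z .132/.130: [0.43141319 0.30042623 0.132     ] [0.43142707 0.29916607 0.13      ]
tip w [0.55389751 0.03820243 0.058     ] foot w [0.55540589 0.03774609 0.014     ]
s tip,foot [0.55671529 0.04020174 0.058     ] [0.55586414 0.04031717 0.014     ]
d foot [0.55345732 0.03791243 0.014     ]
```

View pics/c_w4.png

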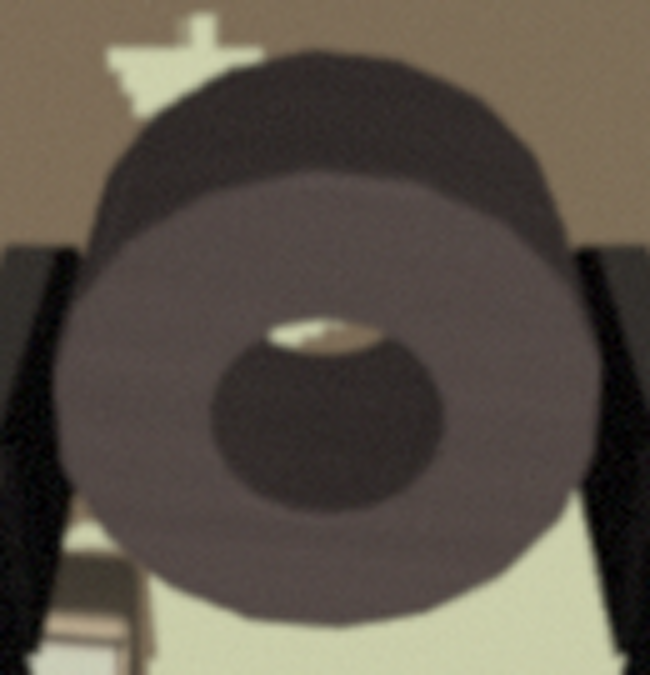

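View pics/c_post.png

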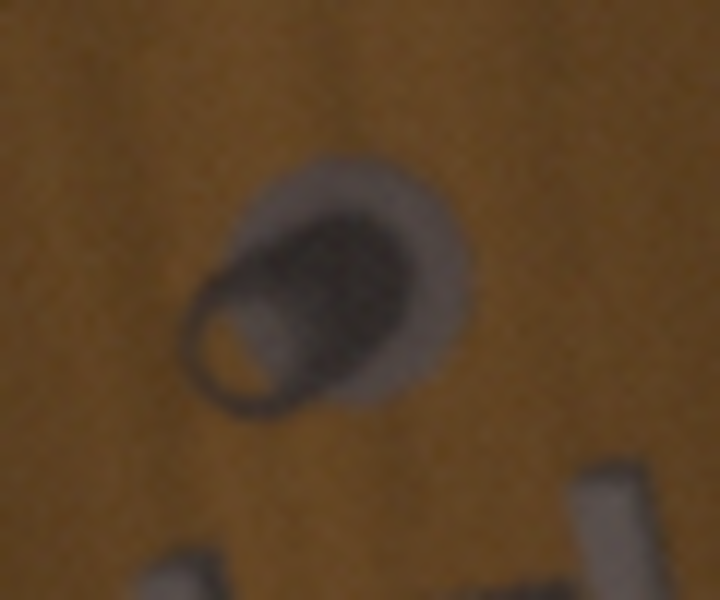

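View pics/c_posts.png

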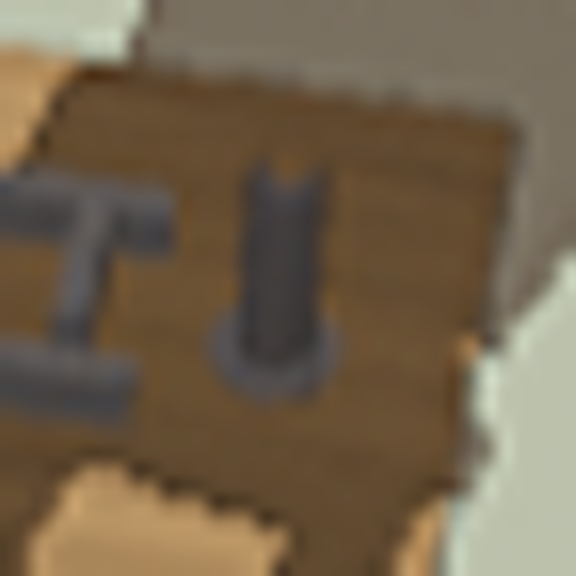

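View pics/c_postd.png

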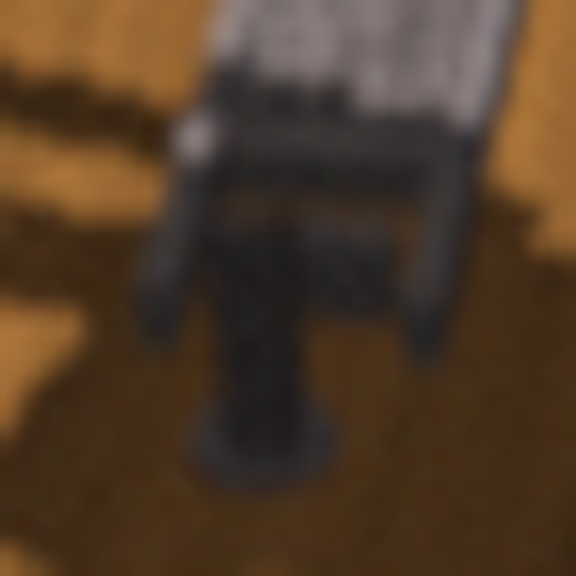

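>>> drive_tool --series '[{"x":0,"y":0.3,"z":0.6,"ax":0,"ay":0,"az":0},{"x":0,"y":0.9,"z":1.8,"ax":0,"ay":0,"az":0},{"x":0,"y":1.5,"z":3,"ax":0,"ay":0,"az":0},{"x":0,"y":2.1,"z":4.2,"ax":0,"ay":0,"az":0},{"x":0,"y":2.7,"z":5.4,"ax":0,"ay":0,"az":0}]'

```text
time: 3.78
tool_pos: [0.4969, 0.1578, 0.1038]
tool_rot: [0.499, 0.499, 0.501, -0.501]
contact_force: [1.0, 0.7, -3.9]
gripper_width: 0.561
```

>>> drive_tool --series '[{"x":0,"y":0.6,"z":1.2,"ax":0,"ay":0,"az":0},{"x":0,"y":1.2,"z":2.4,"ax":0,"ay":0,"az":0},{"x":0,"y":1.8,"z":3.6,"ax":0,"ay":0,"az":0},{"x":0,"y":2.2,"z":4.6,"ax":0,"ay":0,"az":0},{"x":0,"y":2.36,"z":4.9,"ax":0,"ay":0,"az":0}]'

```text
time: 4.2
tool_pos: [0.557, 0.0332, 0.104]
tool_rot: [-0.499, -0.5, -0.499, 0.502]
contact_force: [-0.1, 0.7, -4.3]
gripper_width: 0.564
```

>>> drive_tool --series '[{"x":0.3,"y":0,"z":0,"ax":0,"ay":0,"az":0},{"x":0.6,"y":0,"z":0,"ax":0,"ay":0,"az":0},{"x":0.6,"y":0,"z":0,"ax":0,"ay":0,"az":0},{"x":0.6,"y":0,"z":0,"ax":0,"ay":0,"az":0}]'

```text
time: 4.53
tool_pos: [0.5549, 0.0381, 0.0887]
tool_rot: [0.499, 0.499, 0.502, -0.5]
contact_force: [0.3, 0.7, -4.3]
gripper_width: 0.56
```

Run:
```python
from h import *
for i in range(4): cams.grab_frame("side")
s=grab("scene","s5"); d=grab("side","d5"); w=grab("wrist","w5");st=sensors.state(); print(st["time"],st["tool_pos"],st["tool_rot"],st["contact_force"])
crop(s,285,200,60,75,8,"c_s5"); crop(d,220,190,70,75,8,"c_d5")
```

```text
4.8833 [0.55706619 0.0371164  0.09141633] [ 0.50037586  0.50005726  0.49992084 -0.49964576] [-0.81268056 -0.31257343 -4.27547332]
```

View pics/c_s5.png

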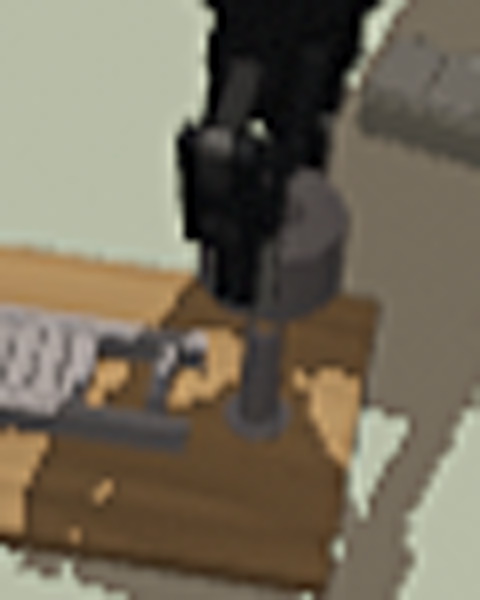

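View pics/c_d5.png

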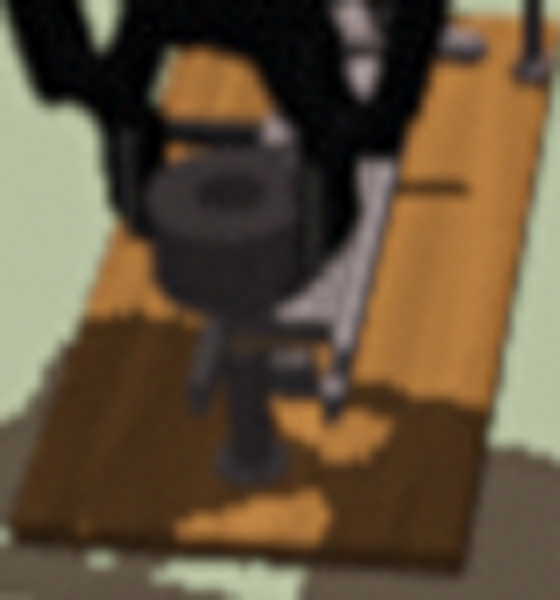

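View pics/w5.png

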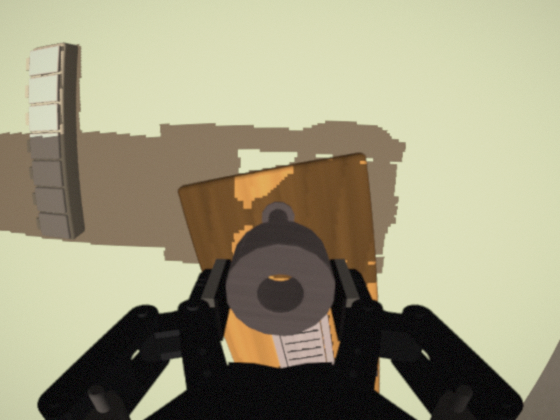

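The ring hovers over the post. In side its hole centre is at about (248.7,213.7) and the flange at (251.5,248). In wrist the ring top centre is at about (280,289) and part of the flange shows at (278,213).

Run:
```python
from h import *
s,d,w=load("s5"),load("d5"),load("w5")
crop(w,220,190,120,150,5,"c_w5")
cs=lambda u,v:((u+.5)/8-.5+285,(v+.5)/8-.5+200)
cd=lambda u,v:((u+.5)/8-.5+220,(v+.5)/8-.5+190)
print("d foot",onz(d,*cd(252,464),.014))
for z in (.111,.113,.115): print("d hole",z,onz(d,*cd(229,192),z))
print("s foot",onz(s,*cs(257,412),.014))
th=np.linspace(0,2*np.pi,72)
for dx,dy in ((0,0),(.003,0),(0,.003)):
  for z in (.083,.113):
    c=np.array([.556+dx,.039+dy]); p=np.array([proj(s,(c[0]+.025*np.cos(t),c[1]+.025*np.sin(t),z)) for t in th])
    p=((p-[285,200]+.5)*8-.5); print(dx,dy,z,"scene crop xmax",p[:,0].max().round(1),"ymin",p[:,1].min().round(1),"ymax",p[:,1].max().round(1))
```

```text
d foot [0.55524775 0.03829244 0.014     ]
d hole 0.111 [0.55928994 0.03355997 0.111     ]
d hole 0.113 [0.55813445 0.036306   0.113     ]
d hole 0.115 [0.55697895 0.03905202 0.115     ]
s foot [0.55549423 0.03817018 0.014     ]
0 0 0.083 scene crop xmax 343.5 ymin 222.1 ymax 324.3
0 0 0.113 scene crop xmax 349.7 ymin 157.5 ymax 259.3
0.003 0 0.083 scene crop xmax 340.7 ymin 227.6 ymax 330.2
0.003 0 0.113 scene crop xmax 346.9 ymin 163.0 ymax 265.1
0 0.003 0.083 scene crop xmax 351.9 ymin 224.4 ymax 326.8
0 0.003 0.113 scene crop xmax 358.3 ymin 159.8 ymax 261.7
```

View pics/c_w5.png

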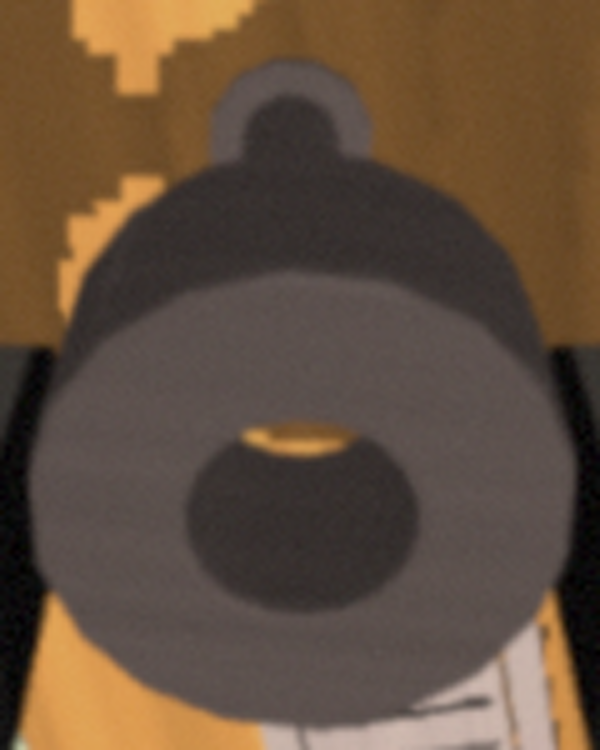

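Run:
```python
from h import *
w=load("w5")
c=lambda u,v:((u+.5)/5-.5+220,(v+.5)/5-.5+190)
print("cam",w["cam_to_world"].round(4).tolist())
print("flange L,R",onz(w,*c(211,125),.014),onz(w,*c(372,125),.014),"top",onz(w,*c(291,57),.014)-[0,.012,0])
for z in (.110,.1125,.115):
  print(z,"ring L,R",onz(w,*c(31,490),z)[:2],onz(w,*c(576,480),z)[:2],"top,bot",onz(w,*c(300,271),z)[:2],onz(w,*c(320,725),z)[:2])
```

```text
cam [[1.0, 0.0024, 0.0015, 0.5563], [0.0028, -0.9476, -0.3195, 0.1197], [0.0007, 0.3195, -0.9476, 0.2351], [0.0, 0.0, 0.0, 1.0]]
flange L,R [0.54356582 0.04016728 0.014     ] [0.56685121 0.04022801 0.014     ] top [0.55513188 0.03849606 0.014     ]
0.11 ring L,R [0.53186251 0.03912406] [0.58160592 0.04032162] top,bot [0.556399   0.06157992] [0.55850378 0.01125845]
0.1125 ring L,R [0.53235023 0.04073448] [0.5810997  0.04190811] top,bot [0.55639644 0.06274164] [0.55845917 0.01342566]
0.115 ring L,R [0.53283795 0.0423449 ] [0.58059347 0.0434946 ] top,bot [0.55639389 0.06390336] [0.55841456 0.01559287]
```

Both views show the ring about 1.5 mm too far in +x and 1.5 mm short in y. I'll correct that and lower it gently.

>>> drive_tool --series '[{"x":0,"y":-0.06,"z":-0.06,"ax":0,"ay":0,"az":0},{"x":0.3,"y":-0.06,"z":-0.06,"ax":0,"ay":0,"az":0},{"x":0.6,"y":-0.06,"z":-0.06,"ax":0,"ay":0,"az":0},{"x":0.9,"y":-0.06,"z":-0.06,"ax":0,"ay":0,"az":0},{"x":1.1,"y":-0.06,"z":-0.06,"ax":0,"ay":0,"az":0}]'

```text
time: 5.3
tool_pos: [0.5543, 0.0383, 0.0615]
tool_rot: [0.499, 0.499, 0.501, -0.501]
contact_force: [-0.5, 0.2, -5.4]
gripper_width: 0.56
```

>>> drive_tool --series '[{"x":0.1,"y":0,"z":0,"ax":0,"ay":0,"az":0},{"x":0.2,"y":0,"z":0,"ax":0,"ay":0,"az":0},{"x":0.3,"y":0,"z":0,"ax":0,"ay":0,"az":0},{"x":0.4,"y":0,"z":0,"ax":0,"ay":0,"az":0}]'

```text
time: 5.63
tool_pos: [0.5556, 0.0382, 0.0534]
tool_rot: [0.5, 0.5, 0.5, -0.5]
contact_force: [0.1, -0.5, -5.3]
gripper_width: 0.562
```

Run:
```python
from h import *
s=grab("scene","s6"); d=grab("side","d6"); w=grab("wrist","w6");st=sensors.state(); print(st["time"],st["tool_pos"],st["tool_rot"],st["contact_force"],st["ft_torque"])
a=s["img"][200:275,285:345];b=d["img"][190:265,225:285];c=w["img"][190:340,220:340]
im=np.hstack([cv2.resize(x,(260,325) if i<2 else (260,325),interpolation=cv2.INTER_CUBIC) for i,x in enumerate((a,b,c))]); cv2.imwrite("pics/m6.png",im)
```

```text
5.7833 [0.55533565 0.03825055 0.05336051] [-0.49997256 -0.49996553 -0.5000231   0.5000388 ] [-0.52193034 -0.44924788 -3.83948139] [ 0.03155148  0.00164267 -0.02939008]
```

View pics/m6.png

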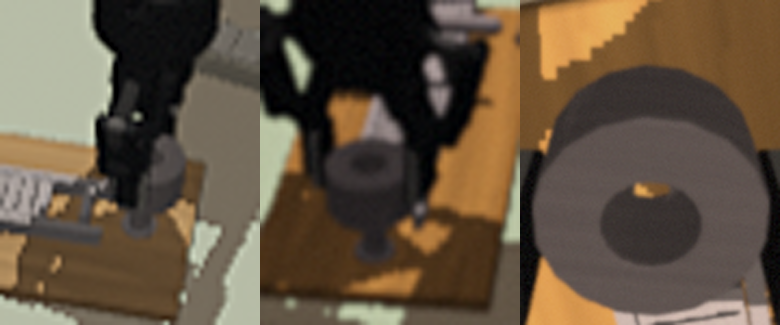

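There's no contact force with the ring below the tip's height, so it is threaded. I'll go on down.

>>> drive_tool --series '[{"x":0.2,"y":0,"z":0,"ax":0,"ay":0,"az":0},{"x":0.4,"y":0,"z":0,"ax":0,"ay":0,"az":0},{"x":0.6,"y":0,"z":0,"ax":0,"ay":0,"az":0},{"x":0.8,"y":0,"z":0,"ax":0,"ay":0,"az":0},{"x":0.9,"y":0,"z":0,"ax":0,"ay":0,"az":0}]'

```text
time: 6.2
tool_pos: [0.5546, 0.0383, 0.0296]
tool_rot: [0.5, 0.5, 0.5, -0.5]
contact_force: [-1.0, -0.1, -4.9]
gripper_width: 0.561
```

>>> drive_tool --series '[{"x":0.1,"y":0,"z":0,"ax":0,"ay":0,"az":0},{"x":0.2,"y":0,"z":0,"ax":0,"ay":0,"az":0},{"x":0.3,"y":0,"z":0,"ax":0,"ay":0,"az":0},{"x":0.3,"y":0,"z":0,"ax":0,"ay":0,"az":0},{"x":0.3,"y":0,"z":0,"ax":0,"ay":0,"az":0}]'

```text
time: 6.62
tool_pos: [0.5553, 0.0383, 0.0233]
tool_rot: [0.5, 0.5, 0.5, -0.5]
contact_force: [-0.1, 0.6, -3.8]
gripper_width: 0.561
```

>>> drive_tool --series '[{"x":0.06,"y":0,"z":0,"ax":0,"ay":0,"az":0},{"x":0.1,"y":0,"z":0,"ax":0,"ay":0,"az":0},{"x":0.1,"y":0,"z":0,"ax":0,"ay":0,"az":0},{"x":0.1,"y":0,"z":0,"ax":0,"ay":0,"az":0}]'

```text
time: 6.95
tool_pos: [0.5558, 0.0383, 0.0218]
tool_rot: [0.5, 0.5, 0.5, -0.5]
contact_force: [-1.5, -0.3, 2.8]
gripper_width: 0.562
```

Contact: the force went from -4 to +2.8 N, so the ring is seated. Release.

>>> drive_tool --series '[{"x":0,"y":0,"z":0,"ax":0,"ay":0,"az":0},{"x":0,"y":0,"z":0,"ax":0,"ay":0,"az":0},{"x":0,"y":0,"z":0,"ax":0,"ay":0,"az":0},{"x":0,"y":0,"z":0,"ax":0,"ay":0,"az":0},{"x":0,"y":0,"z":0,"ax":0,"ay":0,"az":0}]' --hand 1

```text
time: 7.37
tool_pos: [0.5556, 0.0382, 0.0211]
tool_rot: [0.5, 0.5, 0.5, -0.5]
contact_force: [0.7, -0.3, -0.1]
gripper_width: 1.003
```

>>> drive_tool --series '[{"x":0,"y":0,"z":0,"ax":0,"ay":0,"az":0},{"x":0,"y":0,"z":0,"ax":0,"ay":0,"az":0},{"x":-0.2,"y":0,"z":0,"ax":0,"ay":0,"az":0},{"x":-0.8,"y":0,"z":0,"ax":0,"ay":0,"az":0},{"x":-1.8,"y":0,"z":0,"ax":0,"ay":0,"az":0}]'

```text
time: 7.78
tool_pos: [0.5528, 0.0384, 0.0637]
tool_rot: [0.498, 0.499, 0.502, -0.501]
contact_force: [-0.8, -0.5, -0.2]
gripper_width: 0.998
```

>>> drive_tool --series '[{"x":-1,"y":0,"z":0.4,"ax":0,"ay":0,"az":0},{"x":-2.2,"y":0,"z":0.9,"ax":0,"ay":0,"az":0},{"x":-3.4,"y":0,"z":1.4,"ax":0,"ay":0,"az":0},{"x":-4.2,"y":0,"z":1.6,"ax":0,"ay":0,"az":0},{"x":-4.2,"y":0,"z":1.6,"ax":0,"ay":0,"az":0}]'

```text
time: 8.2
tool_pos: [0.5587, -0.0031, 0.1777]
tool_rot: [0.503, 0.503, 0.496, -0.498]
contact_force: [1.0, 0.9, 1.2]
gripper_width: 1.0
```

Run:
```python
from h import *
for i in range(3): cams.grab_frame("side")
s=grab("scene","s7"); d=grab("side","d7"); w=grab("wrist","w7");st=sensors.state(); print(st["time"],st["tool_pos"],st["tool_rot"],st["contact_force"],st["ft_torque"])
```

```text
8.5 [ 0.55408559 -0.00122221  0.16863402] [ 0.49903075  0.49908258  0.50121472 -0.50066825] [ 0.50656588 -0.37137532  0.78525721] [ 0.0412683  -0.01635287 -0.01366829]
```

View pics/w7.png

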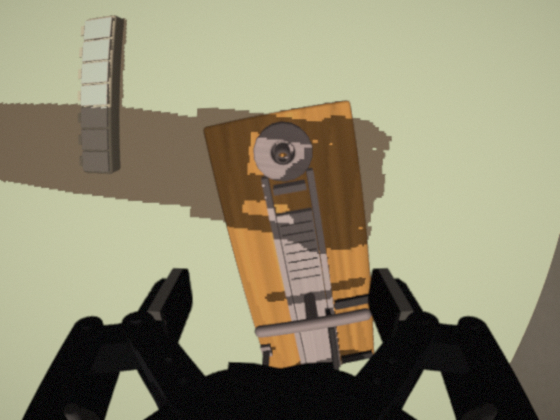

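View pics/d7.png

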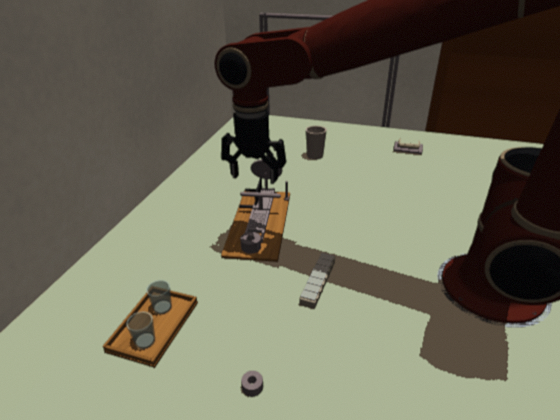

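The ring sits over the post, at about (283,152) in wrist. Next I'll move over the bar and turn the jaws along the slide direction.

>>> drive_tool --series '[{"x":0,"y":0,"z":0.7,"ax":1.4,"ay":0,"az":0},{"x":0,"y":0.1,"z":1.7,"ax":2.8,"ay":0,"az":0},{"x":0,"y":0.15,"z":2.9,"ax":4.2,"ay":0,"az":0},{"x":0,"y":0.2,"z":4,"ax":5.6,"ay":0,"az":0},{"x":0,"y":0.2,"z":4.74,"ax":7,"ay":0,"az":0}]'

```text
time: 8.92
tool_pos: [0.5597, -0.1217, 0.1692]
tool_rot: [-0.324, -0.628, -0.325, 0.629]
contact_force: [-0.9, 0.4, -0.2]
gripper_width: 1.001
```

>>> drive_tool --series '[{"x":0,"y":0,"z":0,"ax":1.4,"ay":0,"az":0},{"x":0,"y":0,"z":0,"ax":2.8,"ay":0,"az":0},{"x":0,"y":0,"z":0,"ax":4.2,"ay":0,"az":0},{"x":0,"y":0,"z":0,"ax":5.6,"ay":0,"az":0},{"x":0,"y":0,"z":0,"ax":7,"ay":0,"az":0}]'

```text
time: 9.33
tool_pos: [0.5596, -0.1197, 0.169]
tool_rot: [-0.12, -0.696, -0.121, 0.698]
contact_force: [-0.1, 0.2, -0.0]
gripper_width: 0.994
```

>>> drive_tool --series '[{"x":0,"y":0,"z":0,"ax":1,"ay":0,"az":0},{"x":0,"y":0,"z":0,"ax":1.88,"ay":0,"az":0},{"x":0,"y":0,"z":0,"ax":1.88,"ay":0,"az":0},{"x":0,"y":0,"z":0,"ax":1.88,"ay":0,"az":0}]' --hand 0.45

```text
time: 9.67
tool_pos: [0.5598, -0.1198, 0.1696]
tool_rot: [-0.066, -0.703, -0.066, 0.705]
contact_force: [0.3, 0.2, -0.1]
gripper_width: 0.462
```

Run:
```python
from h import *
for i in range(3): cams.grab_frame("side")
s=grab("scene","s8"); d=grab("side","d8"); w=grab("wrist","w8");st=sensors.state(); print(st["time"],st["tool_pos"],st["tool_rot"],st["contact_force"],st["gripper_width"])
q=st["tool_rot"]; print(R.from_quat([q[1],q[2],q[3],q[0]]).as_matrix().round(3))
```

```text
9.9667 [ 0.56030643 -0.12018346  0.17079729] [-0.06551637 -0.70399784 -0.06556111  0.70412811] [ 0.09805647 -0.19000333  0.10421782] 0.45080256371106087
[[-0.     0.185 -0.983]
 [ 0.    -0.983 -0.185]
 [-1.    -0.     0.   ]]
```

View pics/w8.png

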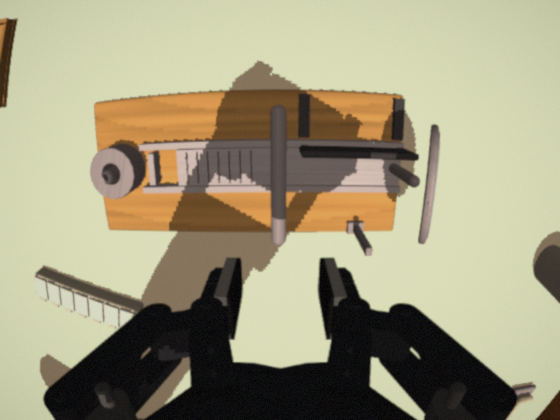

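This is a clear view. The bar runs from (278,107) to (279,243), the fin's foot is at about (354,226) and its top at (366,250), and the ring is at (115,170). I'll refit the stand and fin from it.

Run:
```python
from h import *
w=load("w8"); crop(w,325,200,70,65,11,"c_fin"); crop(w,85,80,330,160,2.4,"c_st")
```

```text
(no output)
```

View pics/c_fin.png

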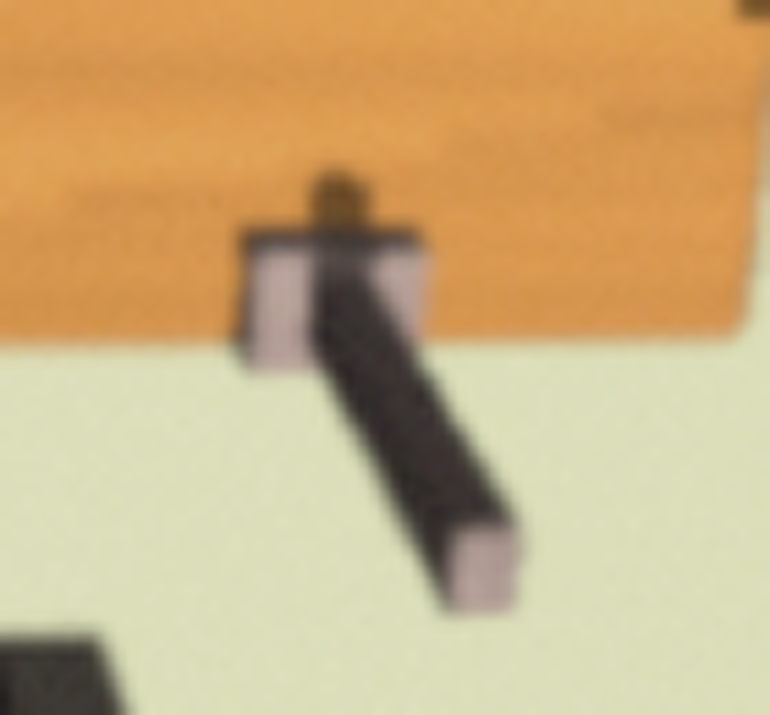

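View pics/c_st.png

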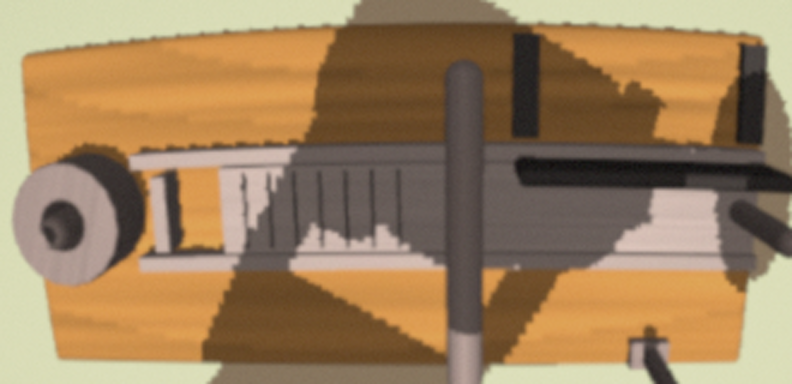

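Run:
```python
from h import *
from scipy.optimize import least_squares
w=load("w8")
c1=lambda u,v:((u+.5)/11-.5+325,(v+.5)/11-.5+200)
c2=lambda u,v:((u+.5)/2.4-.5+85,(v+.5)/2.4-.5+80)
def tr(p,q):
    c,s_=np.cos(p[2]),np.sin(p[2]); x,y,z=np.array(q)/1000.
    return np.array([p[0]+c*x-s_*y,p[1]+s_*x+c*y,z])
pts=[((-130,70,12),c2(23,57)),((-130,-70,12),c2(58,358)),((180,-70,12),c1(738,332)),((60,56,70),c2(463,62)),((60,-56,70),(278.7,243)),((180,70,12),c2(765,38))]
r=least_squares(lambda p:np.concatenate([proj(w,tr(p,q))-u for q,u in pts]),[.5729,-.0562,-1.3866],loss="soft_l1"); P=r.x
print(P,np.degrees(P[2])); print(np.array([proj(w,tr(P,q))-u for q,u in pts]).round(1).tolist())
def st(g): g=g[:2]-P[:2]; c,s_=np.cos(P[2]),np.sin(P[2]); return np.array([c*g[0]+s_*g[1],-s_*g[0]+c*g[1]])*1e3
print("fin top",st(onz(w,*c1(481,568),.072)),"foot",st(onz(w,*c1(338,300),.016)))
for v in (100,240,340): print("bar",st(onz(w,*c2(463.5,v),.070)))
print("bar end",st(onz(w,278.7,235,.07)))
print("tcp stand",st(sensors.state()["tool_pos"]))
print("mark-bar world", (onz(w,*c1(481,568),.072)-onz(w,*c2(463.5,340),.07)))
print("ring top z44",st(onz(w,*c2(64,224),.044)))
```

```text
[ 0.57203844 -0.05524513 -1.38115144] -79.13414850808914
[[-1.7, -0.7], [-0.7, 1.6], [1.2, 1.5], [0.3, -0.8], [-0.3, 1.1], [0.4, -0.8]]
fin top [136.39138755 -62.72614834] foot [137.18955152 -62.79291845]
bar [59.87374809 43.50319347]
bar [59.73292026 -1.43022738]
bar [ 59.60356548 -35.8270162 ]
bar end [ 60.26320881 -47.76426484]
tcp stand [ 61.56246103 -23.76321239]
mark-bar world [-0.01194158 -0.08048187  0.002     ]
ring top z44 [-95.61565938   1.49349223]
```

The mark is 77 mm beyond the bar. I'll descend with the fingers straddling it.

>>> drive_tool --series '[{"x":0.8,"y":-0.07,"z":0,"ax":0,"ay":0,"az":0},{"x":1.7,"y":-0.07,"z":0,"ax":0,"ay":0,"az":0},{"x":2.6,"y":-0.07,"z":0,"ax":0,"ay":0,"az":0},{"x":3.4,"y":-0.07,"z":0,"ax":0,"ay":0,"az":0},{"x":4,"y":-0.07,"z":0,"ax":0,"ay":0,"az":0}]'

```text
time: 10.38
tool_pos: [0.5591, -0.1182, 0.0689]
tool_rot: [-0.065, -0.703, -0.066, 0.705]
contact_force: [0.3, -1.0, -0.5]
gripper_width: 0.45
```

>>> drive_tool --series '[{"x":0.5,"y":0,"z":0,"ax":0,"ay":0,"az":0},{"x":1,"y":0,"z":0,"ax":0,"ay":0,"az":0},{"x":1.3,"y":0,"z":0,"ax":0,"ay":0,"az":0},{"x":1.36,"y":0,"z":0,"ax":0,"ay":0,"az":0},{"x":1.36,"y":0,"z":0,"ax":0,"ay":0,"az":0}]'

```text
time: 10.8
tool_pos: [0.56, -0.1185, 0.0367]
tool_rot: [-0.065, -0.704, -0.065, 0.704]
contact_force: [0.2, -0.4, -0.4]
gripper_width: 0.445
```

>>> drive_tool --series '[{"x":0,"y":0,"z":0,"ax":0,"ay":0,"az":0},{"x":0,"y":0,"z":0,"ax":0,"ay":0,"az":0},{"x":0,"y":0,"z":0,"ax":0,"ay":0,"az":0},{"x":0,"y":0,"z":0,"ax":0,"ay":0,"az":0}]' --hand 0.2

```text
time: 11.13
tool_pos: [0.5605, -0.1187, 0.0377]
tool_rot: [0.066, 0.705, 0.065, -0.704]
contact_force: [-0.6, -0.0, 0.5]
gripper_width: 0.201
```

Run:
```python
from h import *
s=grab("scene","s9"); d=grab("side","d9"); w=grab("wrist","w9");st=sensors.state(); print(st["time"],st["tool_pos"],st["tool_rot"],st["contact_force"],st["gripper_width"])
crop(d,200,130,120,120,5,"c_d9")
```

```text
11.2833 [ 0.56021623 -0.11856651  0.0372508 ] [ 0.06540454  0.70426236  0.06523695 -0.70390405] [-0.5480546  -0.33107211  0.24226839] 0.19913142288497798
```

View pics/w9.png

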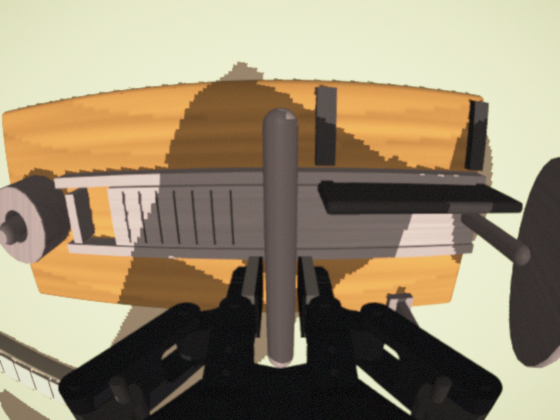

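View pics/c_d9.png

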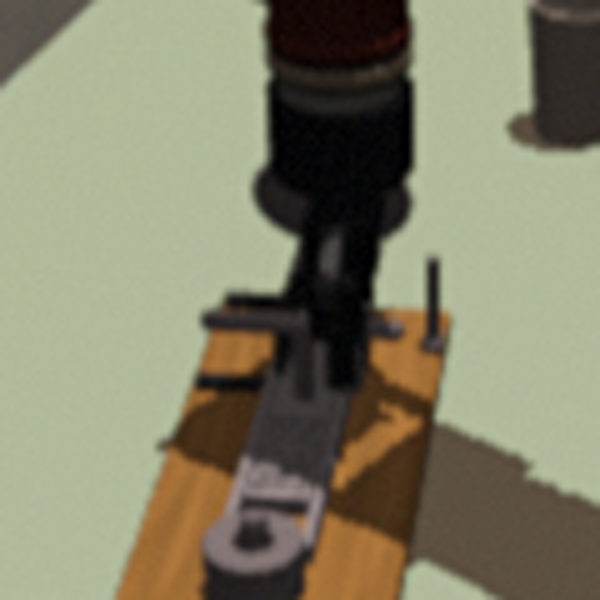

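The fingers straddle the bar. Now I'll pull towards the mark.

>>> drive_tool --series '[{"x":0,"y":0.25,"z":0,"ax":0,"ay":0,"az":0},{"x":0,"y":0.6,"z":0,"ax":0,"ay":0,"az":0},{"x":0,"y":0.95,"z":0,"ax":0,"ay":0,"az":0},{"x":0,"y":1.3,"z":0,"ax":0,"ay":0,"az":0},{"x":0,"y":1.65,"z":0,"ax":0,"ay":0,"az":0}]'

```text
time: 11.7
tool_pos: [0.5675, -0.1584, 0.0369]
tool_rot: [-0.064, -0.704, -0.066, 0.704]
contact_force: [-0.7, 6.2, 1.8]
gripper_width: 0.202
```

>>> drive_tool --series '[{"x":0,"y":0.35,"z":0,"ax":0,"ay":0,"az":0},{"x":0,"y":0.7,"z":0,"ax":0,"ay":0,"az":0},{"x":0,"y":1,"z":0,"ax":0,"ay":0,"az":0},{"x":0,"y":1.15,"z":0,"ax":0,"ay":0,"az":0},{"x":0,"y":1.15,"z":0,"ax":0,"ay":0,"az":0}]'

```text
time: 12.12
tool_pos: [0.573, -0.1874, 0.0369]
tool_rot: [-0.065, -0.704, -0.066, 0.704]
contact_force: [-0.4, 5.4, 2.6]
gripper_width: 0.204
```

Run:
```python
from h import *
for i in range(3): cams.grab_frame("side")
s=grab("scene","s10"); d=grab("side","d10"); w=grab("wrist","w10");st=sensors.state(); print(st["time"],st["tool_pos"],st["tool_rot"],st["contact_force"],st["gripper_width"])
crop(s,200,180,100,80,8,"c_s10")
```

```text
12.4167 [ 0.57290227 -0.18682139  0.03693093] [ 0.06528315  0.70408351  0.06561488 -0.7040591 ] [0.41897756 5.48218967 2.11357475] 0.19847283023072876
```

View pics/w10.png

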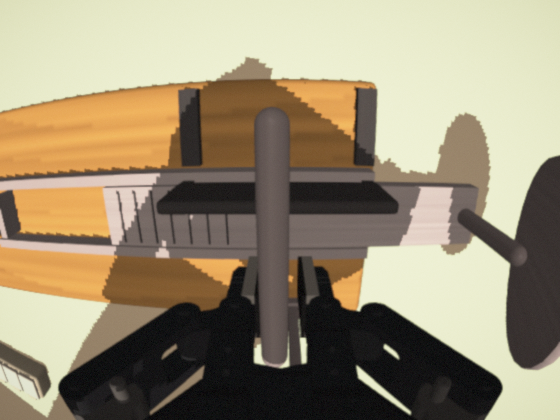

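View pics/c_s10.png

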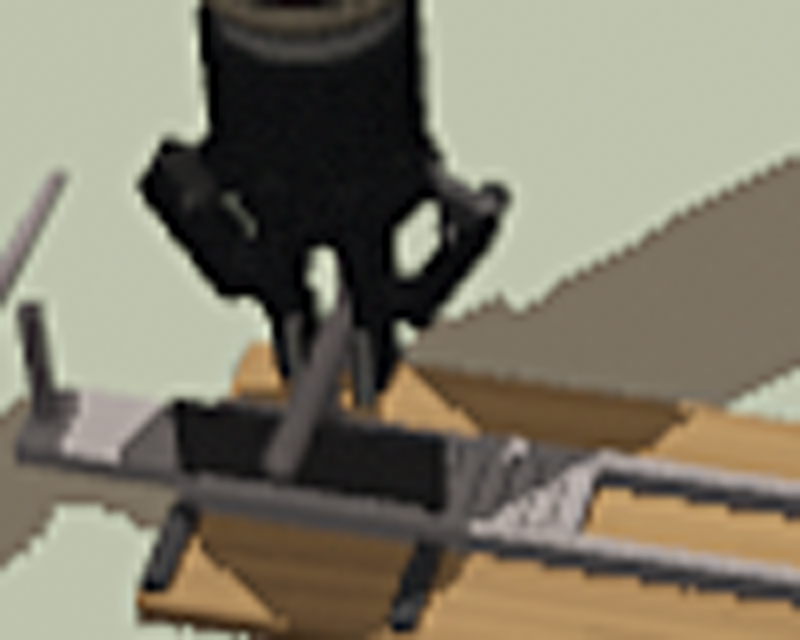

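The bar is engaged with about 5.5 N of spring load. It runs from (272,115) to (275,360), and the fin shows beside it at about (296,340). I'll measure the gap.

Run:
```python
from h import *
w=load("w10"); P=[0.57203844,-0.05524513,-1.38115144]
c,s_=np.cos(P[2]),np.sin(P[2])
def st(g): g=g[:2]-P[:2]; return np.array([c*g[0]+s_*g[1],-s_*g[0]+c*g[1]])*1e3
def tr(q): x,y,z=np.array(q)/1000.; return np.array([P[0]+c*x-s_*y,P[1]+s_*x+c*y,z])
for u,v in ((272.5,130),(272.5,200),(273.5,300),(274.5,350)): print("bar",st(onz(w,u,v,.07)))
print("fin pred top/foot",proj(w,tr((136.7,-63,72))),proj(w,tr((136.7,-63,12))))
# check stand via board corner, lever etc
for q in ((180,70,12),(180,-70,12)): print(q,proj(w,tr(q)))
crop(w,225,240,110,140,5,"c_w10")
```

```text
bar [126.67242841  48.12186162]
bar [126.48236644  23.30026101]
bar [126.40247406 -19.36715518]
bar [126.49598088 -47.84057593]
fin pred top/foot [296.20028066 374.64193026] [292.20797367 304.26880213]
(180, 70, 12) [377.14234371  82.02974509]
(180, -70, 12) [358.3060323  310.92439153]
```

View pics/c_w10.png

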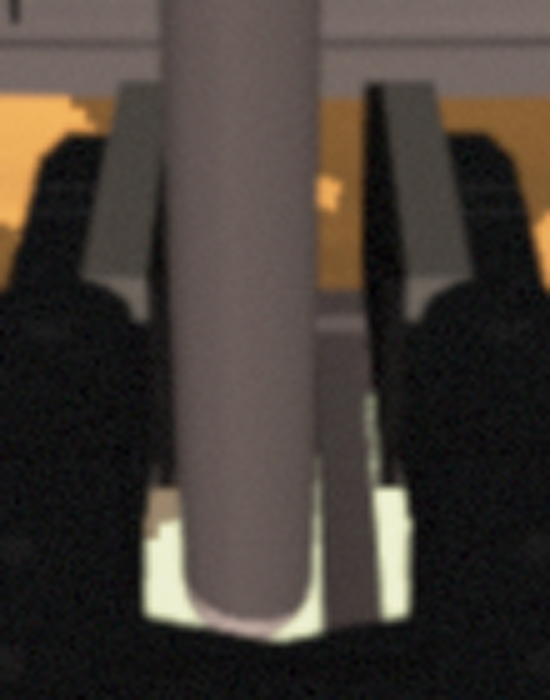

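The bar is at 126.5 and the mark at about 136.5 in stand x, so I'll move 10 mm more.

>>> drive_tool --series '[{"x":0,"y":0.15,"z":0,"ax":0,"ay":0,"az":0},{"x":0,"y":0.3,"z":0,"ax":0,"ay":0,"az":0},{"x":0,"y":0.4,"z":0,"ax":0,"ay":0,"az":0},{"x":0,"y":0.4,"z":0,"ax":0,"ay":0,"az":0},{"x":0,"y":0.4,"z":0,"ax":0,"ay":0,"az":0}]'

```text
time: 12.83
tool_pos: [0.5748, -0.1969, 0.0369]
tool_rot: [0.065, 0.704, 0.065, -0.704]
contact_force: [0.6, 6.1, 2.0]
gripper_width: 0.199
```

```bash
cat > m.py <<'E'
from h import *
import sys
n=sys.argv[1]
w=grab("wrist","w"+n); P=[0.57203844,-0.05524513,-1.38115144]
c,s_=np.cos(P[2]),np.sin(P[2])
def st(g): g=g[:2]-P[:2]; return np.array([c*g[0]+s_*g[1],-s_*g[0]+c*g[1]])*1e3
def tr(q): x,y,z=np.array(q)/1000.; return np.array([P[0]+c*x-s_*y,P[1]+s_*x+c*y,z])
crop(w,225,90,110,290,2.05,"c_w"+n)
print("fin pred",proj(w,tr((136.5,-63,72))),proj(w,tr((136.5,-63,12))))
a=sensors.state(); print(a["time"],a["tool_pos"],"stand",st(a["tool_pos"]),a["contact_force"],a["gripper_width"])
# lever: per row at column 220 dark band
g=cv2.cvtColor(w["img"],cv2.COLOR_BGR2GRAY)
for v in (130,): 
    row=g[v,235:310].astype(int); print(v,row.tolist())
cv2.imwrite(f"pics/w{n}.png",w["img"])
E
python3 m.py 11
```

```text
fin pred [274.34082245 374.76970897] [275.5642651  304.30837963]
12.8833 [ 0.57478972 -0.19688898  0.03692675] stand [139.62299747 -23.99934778] [-0.73805784  5.10671211  1.2455212 ] 0.20056570045057362
130 [102, 102, 101, 103, 101, 103, 104, 100, 100, 102, 102, 101, 102, 101, 99, 100, 101, 100, 96, 80, 74, 77, 81, 82, 87, 86, 88, 90, 93, 90, 91, 96, 94, 98, 99, 99, 100, 99, 100, 98, 94, 96, 93, 92, 91, 89, 88, 89, 88, 84, 83, 82, 77, 75, 80, 94, 99, 97, 100, 100, 99, 99, 101, 99, 100, 100, 99, 100, 102, 101, 101, 97, 100, 99, 100]
```

View pics/w11.png

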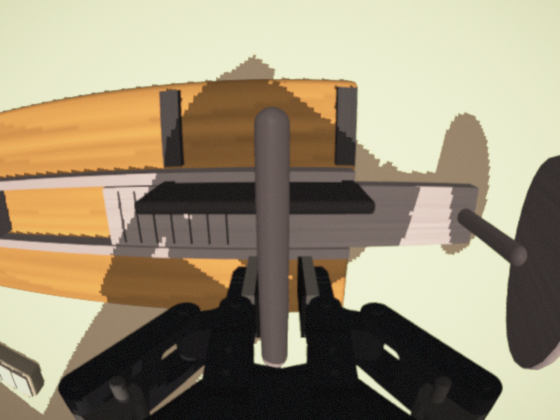

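The bar now hides the fin in wrist: the bar end is at (274.5,360), and the fin is predicted at (274.3,375). I'll check it in the other views.

Run:
```python
from h import *
s=grab("scene","s11"); d=grab("side","d11"); P=[0.57203844,-0.05524513,-1.38115144]
c,s_=np.cos(P[2]),np.sin(P[2])
def tr(q): x,y,z=np.array(q)/1000.; return np.array([P[0]+c*x-s_*y,P[1]+s_*x+c*y,z])
a=s["img"][180:250,200:280];b=d["img"][140:210,225:305]
cv2.imwrite("pics/m11.png",np.hstack([cv2.resize(x,(400,350),interpolation=cv2.INTER_CUBIC) for x in (a,b)]))
for f,o in ((s,(200,180)),(d,(225,140))):
  for q in ((136.5,-63,72),(136.5,-63,12),(136.5,56,70),(136.5,-56,70)): print(q,((proj(f,tr(q))-o)*5).round())
```

```text
(136.5, -63, 72) [213. 149.]
(136.5, -63, 12) [219. 225.]
(136.5, 56, 70) [154. 292.]
(136.5, -56, 70) [210. 160.]
(136.5, -63, 72) [307. 208.]
(136.5, -63, 12) [307. 298.]
(136.5, 56, 70) [ 99. 201.]
(136.5, -56, 70) [295. 211.]
```

View pics/m11.png

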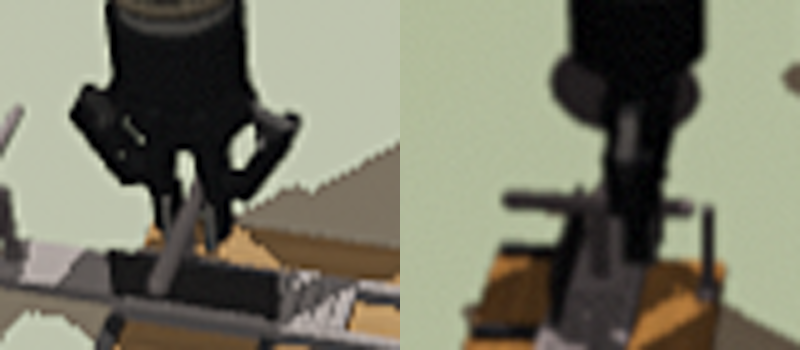

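All views agree that the bar is at the mark and the lever is still open. Now I'll slide along the bar towards +y (tool -z) to push the lever.

>>> drive_tool --series '[{"x":0,"y":0,"z":-0.15,"ax":0,"ay":0,"az":0},{"x":0,"y":0,"z":-0.35,"ax":0,"ay":0,"az":0},{"x":0,"y":0,"z":-0.55,"ax":0,"ay":0,"az":0},{"x":0,"y":0,"z":-0.75,"ax":0,"ay":0,"az":0},{"x":0,"y":0,"z":-0.9,"ax":0,"ay":0,"az":0}]'

```text
time: 13.4
tool_pos: [0.5951, -0.1925, 0.0354]
tool_rot: [-0.065, -0.702, -0.066, 0.706]
contact_force: [-3.5, 3.8, 0.0]
gripper_width: 0.198
```

```bash
python3 m.py 12
```

```text
fin pred [275.68997647 402.17398055] [276.64757209 330.4019965 ]
13.45 [ 0.5956836  -0.19234593  0.03547423] stand [139.10010562  -2.62366693] [-1.85448158  5.30296343 -0.26212905] 0.19929770753566395
130 [93, 93, 93, 93, 92, 93, 91, 91, 91, 91, 92, 92, 92, 92, 94, 93, 93, 95, 94, 93, 93, 93, 94, 93, 94, 95, 93, 92, 93, 93, 94, 94, 94, 94, 94, 93, 94, 94, 96, 92, 94, 93, 95, 93, 94, 94, 94, 91, 94, 93, 95, 92, 92, 93, 94, 96, 95, 92, 96, 96, 94, 93, 94, 94, 95, 95, 93, 94, 94, 96, 94, 95, 94, 95, 95]
```

View pics/w12.png

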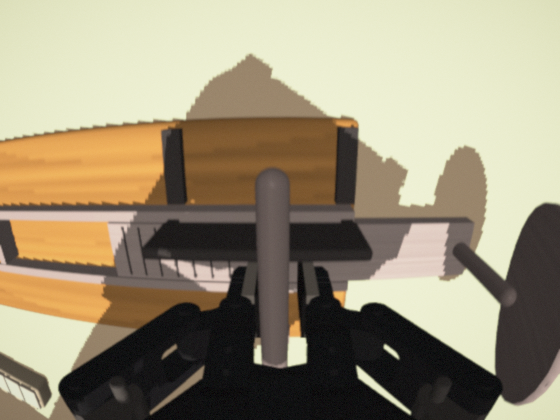

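The fingertips are reaching the lever's face, at about (250,260). I'll continue.

>>> drive_tool --series '[{"x":0,"y":0,"z":-0.15,"ax":0,"ay":0,"az":0},{"x":0,"y":0,"z":-0.3,"ax":0,"ay":0,"az":0},{"x":0,"y":0,"z":-0.45,"ax":0,"ay":0,"az":0},{"x":0,"y":0,"z":-0.6,"ax":0,"ay":0,"az":0},{"x":0,"y":0,"z":-0.7,"ax":0,"ay":0,"az":0}]'

```text
time: 13.87
tool_pos: [0.6118, -0.1893, 0.0353]
tool_rot: [-0.065, -0.702, -0.066, 0.706]
contact_force: [-5.6, 5.0, 1.4]
gripper_width: 0.201
```

```bash
python3 m.py 13
python3 - <<'E'
from h import *
w=load("w13"); P=[0.57203844,-0.05524513,-1.38115144]
c,s_=np.cos(P[2]),np.sin(P[2])
def st(g): g=g[:2]-P[:2]; return np.array([c*g[0]+s_*g[1],-s_*g[0]+c*g[1]])*1e3
g=cv2.cvtColor(w["img"],cv2.COLOR_BGR2GRAY)
print(g[225:330,200].tolist())
E
```

```text
fin pred [276.01933038 419.6761911 ] [276.87044206 348.70583247]
13.9167 [ 0.61215191 -0.18919891  0.0352635 ] stand [139.11394722  14.14263981] [-4.31601441  4.80782225  1.03172273] 0.20303037372998683
130 [138, 137, 136, 139, 138, 138, 138, 139, 137, 139, 140, 137, 137, 139, 137, 137, 137, 136, 138, 140, 139, 139, 138, 137, 138, 140, 138, 138, 139, 139, 137, 139, 136, 140, 139, 138, 138, 139, 138, 137, 139, 139, 139, 138, 139, 140, 139, 137, 138, 138, 137, 139, 139, 137, 138, 139, 139, 138, 140, 138, 138, 139, 137, 139, 138, 136, 138, 138, 137, 139, 138, 139, 140, 140, 139]
[90, 91, 94, 94, 94, 95, 96, 97, 85, 74, 53, 31, 26, 28, 28, 31, 31, 24, 25, 28, 27, 26, 30, 26, 27, 29, 25, 25, 26, 27, 29, 28, 25, 26, 25, 26, 25, 27, 30, 29, 34, 40, 40, 43, 42, 42, 40, 40, 39, 37, 104, 180, 208, 211, 212, 213, 214, 215, 211, 196, 161, 128, 117, 112, 106, 104, 106, 105, 105, 107, 103, 104, 105, 102, 96, 94, 92, 95, 102, 99, 90, 88, 92, 83, 74, 62, 33, 19, 11, 12, 15, 18, 15, 22, 14, 17, 18, 17, 16, 13, 19, 12, 13, 16, 19]
```

View pics/w13.png

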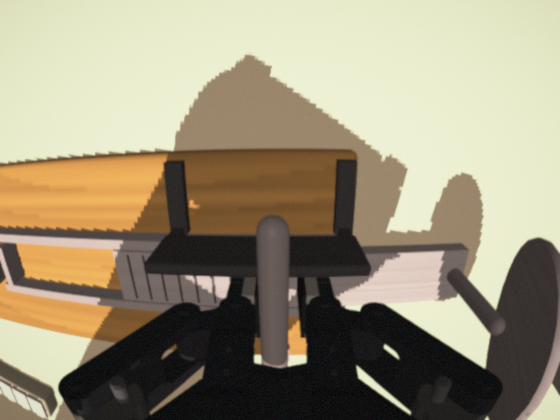

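The lever is moving and now covers the rail at (250,255). I'll continue to its stop.

>>> drive_tool --series '[{"x":0,"y":0,"z":-0.12,"ax":0,"ay":0,"az":0},{"x":0,"y":0,"z":-0.24,"ax":0,"ay":0,"az":0},{"x":0,"y":0,"z":-0.36,"ax":0,"ay":0,"az":0},{"x":0,"y":0,"z":-0.45,"ax":0,"ay":0,"az":0},{"x":0,"y":0,"z":-0.45,"ax":0,"ay":0,"az":0}]'

```text
time: 14.33
tool_pos: [0.6231, -0.1871, 0.0352]
tool_rot: [-0.065, -0.702, -0.066, 0.706]
contact_force: [-4.5, 4.7, 0.2]
gripper_width: 0.193
```

>>> drive_tool --series '[{"x":0,"y":0,"z":-0.06,"ax":0,"ay":0,"az":0},{"x":0,"y":0,"z":-0.12,"ax":0,"ay":0,"az":0},{"x":0,"y":0,"z":-0.12,"ax":0,"ay":0,"az":0}]'

```text
time: 14.58
tool_pos: [0.6254, -0.1867, 0.0352]
tool_rot: [-0.065, -0.702, -0.066, 0.706]
contact_force: [-6.6, 4.1, 0.9]
gripper_width: 0.199
```

```bash
python3 m.py 14|grep -v ^130
```

```text
fin pred [276.19506375 432.0906675 ] [276.97499828 362.2991349 ]
14.6333 [ 0.6254335  -0.18670089  0.03515655] stand [139.1644336   27.65700535] [-5.88017583  3.99576373  0.72887483] 0.2002669451799238
```

View pics/w14.png

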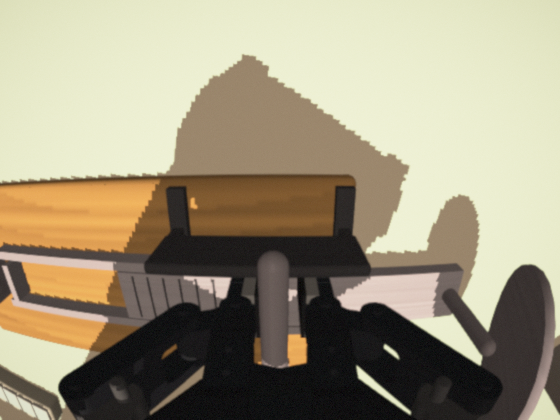

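Run:
```python
from h import *
P=[0.57203844,-0.05524513,-1.38115144]
c,s_=np.cos(P[2]),np.sin(P[2])
def st(g): g=g[:2]-P[:2]; return np.array([c*g[0]+s_*g[1],-s_*g[0]+c*g[1]])*1e3
for n in ("11","12","13","14"):
    w=load("w"+n); g=cv2.cvtColor(w["img"],cv2.COLOR_BGR2GRAY)
    for col in (180,205,330):
        r=g[180:330,col].astype(int); dk=np.where(r<60)[0]
        i=dk[0]; 
        while i+1<len(r) and r[i+1]<60: i+=1
        print(n,col,180+dk[0],180+i,st(onz(w,col,180+i+.5,.06)).round(1))
    print("bar x",[st(onz(w,u,v,.07)).round(1).tolist() for u,v in ((272.5,300),)])
w=load("w14"); crop(w,230,240,100,80,7,"c14")
```

```text
11 180 183 213 [98.8 14.6]
11 205 183 213 [109.4  14.7]
11 330 182 213 [159.2  14.5]
bar x [[136.2, -19.4]]
12 180 180 204 [99.2 39.9]
12 205 223 260 [107.4  15.2]
12 330 223 260 [159.7  15.3]
bar x [[135.8, 2.6]]
13 180 180 274 [95.3 24.9]
13 205 235 274 [106.7  25.4]
13 330 236 276 [160.1  24.6]
bar x [[135.8, 19.8]]
14 180 186 274 [95.3 38.9]
14 205 236 275 [106.7  38.8]
14 330 236 276 [160.1  38.6]
bar x [[135.9, 33.7]]
```

View pics/c14.png

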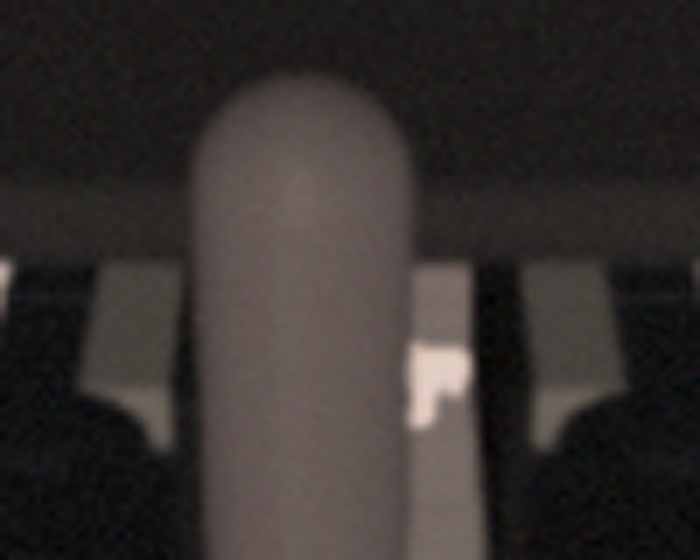

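The lever's face is at about y=38.7, which is essentially closed. I'll nudge it to confirm the stop.

>>> drive_tool --series '[{"x":0,"y":0,"z":-0.06,"ax":0,"ay":0,"az":0},{"x":0,"y":0,"z":-0.12,"ax":0,"ay":0,"az":0},{"x":0,"y":0,"z":-0.12,"ax":0,"ay":0,"az":0},{"x":0,"y":0,"z":-0.12,"ax":0,"ay":0,"az":0}]'

```text
time: 14.97
tool_pos: [0.6255, -0.1867, 0.0352]
tool_rot: [-0.065, -0.699, -0.066, 0.709]
contact_force: [-16.7, 3.4, 7.4]
gripper_width: 0.198
```

```bash
python3 m.py 15|grep -v ^130
```

```text
fin pred [276.10289384 431.47844901] [276.99589906 361.56142355]
15.0167 [ 0.62550288 -0.18669477  0.03516137] stand [139.17149676  27.72629995] [-17.23815926   3.28209099   8.10680957] 0.20323743516003037
```

The stop is confirmed: the force rose to 17 N with no motion. Final checks before handing in.

Run:
```python
from h import *
s=grab("scene","s16");d=grab("side","d16");w=grab("wrist","w16")
P=[0.57203844,-0.05524513,-1.38115144]
c,s_=np.cos(P[2]),np.sin(P[2])
def st(g): g=g[:2]-P[:2]; return np.array([c*g[0]+s_*g[1],-s_*g[0]+c*g[1]])*1e3
g=cv2.cvtColor(w["img"],cv2.COLOR_BGR2GRAY).astype(int)
cv2.imwrite("pics/m16.png",np.hstack([cv2.resize(s["img"][190:275,200:340],(560,340)),cv2.resize(d["img"][150:265,215:295],(236,340))]))
print(g[300,255:300].tolist()); crop(w,230,240,100,130,5,"c16")
a=sensors.state();print(a["time"],st(a["tool_pos"]),a["contact_force"],a["joint_vel"].round(3))
print([ (u,st(onz(w,u,300,.07)).round(1).tolist()) for u in (271,272,273,274)])
```

```text
[35, 24, 24, 44, 66, 74, 80, 84, 88, 89, 89, 91, 91, 93, 93, 96, 95, 96, 96, 96, 95, 94, 94, 90, 91, 88, 88, 89, 87, 84, 81, 79, 77, 85, 104, 107, 107, 107, 108, 108, 107, 102, 78, 41, 19]
15.1667 [139.14794973  27.73800729] [-16.01985354   2.93618531   8.46078754] [-0.     0.     0.001  0.001  0.001 -0.001]
[(271, [135.3, 34.1]), (272, [135.7, 34.1]), (273, [136.1, 34.1]), (274, [136.5, 34.1])]
```

View pics/m16.png

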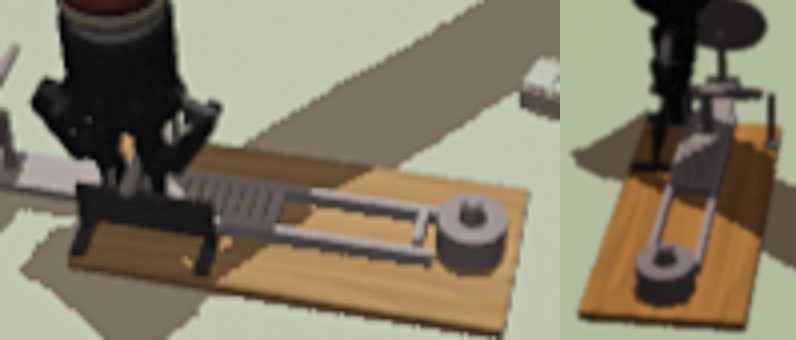

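View pics/c16.png

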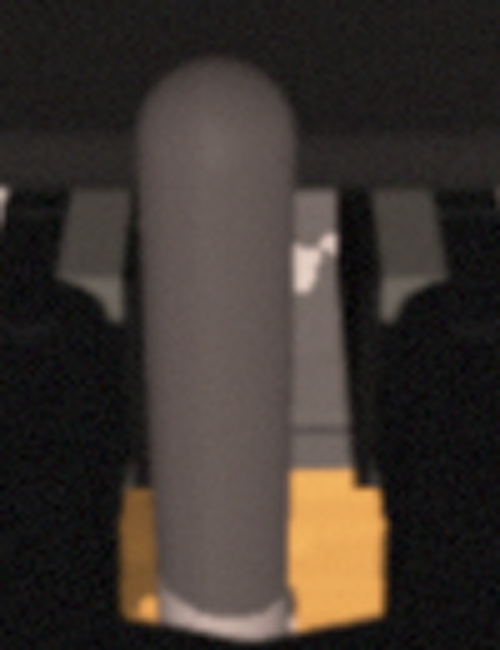

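View pics/d16.png

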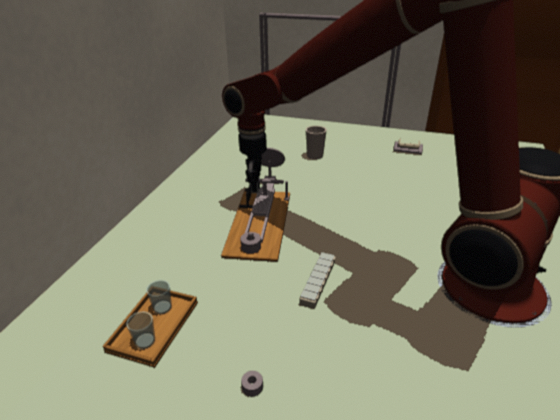

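The ring sits flat on the post, and the glasses, cup and pill organiser are where they were. The lever is at its stop and the bar is at about 136 against the mark's 136.5 mm. I'll hand in.

```bash
python3 -c "
from plant import workorder; print(workorder.job_done())"
```

```text
the job is handed in; nothing more can be done
None
```

The job is done and handed in at about 15 s of the 51 s allowed; it reports no verdict.

- **Weight:** I threaded the larger ring over the post until it touched down, then released it. In the last pictures it sits flat, well clear of the fingers.
- **Leg:** I straddled the crossbar and drew it out 77 mm. At the end the bar measured about 136 mm against the mark's 136.5 mm in stand x. The views disagree by about 1 mm on the mark. The fingers hold the leg with roughly 5–6 N, and the joint speeds were near zero.
- **Lever:** I slid it outwards along the bar to its stop. Its face measured about 38.7 mm, against a nominal 38 mm when closed. A further push raised the force to 17 N with no movement, and I left that push on.
- **Other things:** The glasses, cup and pill organiser look unmoved in the last pictures.

One check disagreed slightly. Before sliding, the lever's face measured about 14.6 mm, which is about 4–5 mm closed. The task allows up to 6 mm.

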